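Put the last two eggs away in the egg tray under the wire shelf

ROBOT

A 6-joint arm with a two-finger parallel gripper is mounted at the origin on the work surface. World frame = base frame: x ahead of the robot, y to its left, z up, the work surface at z = 0. Lengths are in m, angles in rad, forces in N, time in s.
With the tool pointing down it reaches from about 0.375 to 0.925 m from the base axis. Payload 5.7 kg.
Tool frame: the origin (TCP) lies on the centre line of the jaws, within the pads' length; the fingertips stand 17 mm ahead of it and the grasp point (between the pads) lies 2 mm behind it; z points along the fingers, y is the line along which they close (so a half turn about z gives the same grasp; the last joint's range is limited). The gripper opens to 88 mm and grips with 3 to 60 N. Pads are 20 mm wide; open, the fingers measure 115 mm over their backs; the gripper's body (75 mm by 178 mm) begins 61 mm behind the grasp point.
Start: joints at [1.207, 0.359, 1.51, -0, 1.272, -0.115], TCP at [0.148, 0.581, 0.24] pointing down, gripper open.
Joint ranges: [-2.97, 2.97], [-1.01, 2.36], [0.21, 2.38], [-0.96, 4.11], [0.2, 2.71], [-2.98, 2.98]. Speed limits (rad/s): [2.39, 2.39, 3.14, 3.14, 3.14, 3.14].

INTERFACE

Orientations are given as a 3x3 rotation matrix whose columns are the frame's x, y, z axes.
In Python, from bench import arm gives the robot as it stands.
- The arm moves only by the tool send_rows, never from a script. Its argument "increments" is a list of rows, each an object with "linear": the shift along the tool's x, y, z in m, a list of three; "twist": the turn, a rotation vector about the tool's x, y, z in degrees, a list of three; "claw": the opening, from 0 (shut) to 1 (fully open). A call has 1 to 5 rows; each row is the pose to reach, as a shift and turn from the pose commanded when the call began, along the tool's axes at that moment; what a row does not reach only later rows make up. A row lasts 1/8 s, in which the tool goes at most 62.5 mm and 10.7 degrees, less where a joint would pass 70% of its speed; a pose out of reach is approached as far as the arm can. A call with a gripper value outside its range is refused whole. The fingers move at their own pace and stop on an object; "squeeze" is the grip in N (left out, the last holds). Time passes only in rows, so rows that repeat a pose let the fingers close. It gives the time, the measured TCP pose, the force, the opening and the grip force at its end, in the units of the state.
- arm.state(): the state, without advancing time (a new reading comes with each control period).
- arm.snapshot(name): name is "scene" or "top" or "wrist"; returns the picture (480x640x3 uint8, red, green, blue); there is no depth.
- arm.get_calibration(name): a dict with "fov_y" (degrees; the focal length in pixels is half the picture's height over the tangent of half this angle, whatever the lens; pixels are square), "cx", "cy" (the principal point, pixels), "R" (3x3) and "t" (3): a world point X has camera coordinates R X + t; the wrist camera has in their place "tool_from_camera" (4x4, takes a point from camera to tool coordinates, whose origin is the TCP and whose axes are the flange's). Camera axes: x right, y down, z forward; pixel columns grow to the right and rows downward; lengths in m; the calibration is good to about 2 mm. A picture is of the moment at which its call begins: read the wrist's pose just before it. get_calibration takes no time and is no camera call.
- arm.finish_job(): hands the job in; it is judged then, once.
The state is a dict: "time": time; "q": joint angles; "joint_vel": joint speeds; "joint_efforts": joint torques, N m; "ee_pos": TCP position; "ee_rot": TCP orientation; "force": force on the tool from outside, world axes, zero at the start; "ft_torque": the same for the moment, N m; "opening": finger opening in m; "grasp_force": force on a finger pad.
Only numpy, scipy, OpenCV 4.12 (cv2) and the standard library are available. Lean on these libraries where they do the work, as an engineer would, in place of code of your own. Each camera call takes 0.05 s, during which the arm holds its last target. There are 200 camera calls.

TASK

Put the two eggs left in the carton away in the ceramic tray under the wire shelf: the brown egg in the brown pocket and the blue egg in the blue pocket, each standing upright and fully home in its pocket and let go. They are raw, so grip them lightly and set them down gently without dropping or knocking them, and do not knock the shelf or disturb the cream egg, the scoop or the cup and saucer.

Things in the scene. Friction and masses are not known exactly. Their poses are not given: they have to be found in the camera images.
- egg_brown_center (a point): Centre of the brown egg (half-way up, on its axis). The egg is 44 mm across, 58 mm tall, 62 g, blunt end up, round about its z axis (up), widest 3 mm above the centre; the shell fails if gripped with over 15 N a finger, or if its contact forces with another thing add up to over 15 N (2 N at rest in its cup), or if it drops into its pocket by 5 mm or more. It starts in either one of the carton's two far cups, its centre 19 mm above the cup's rim.
- egg_blue_center (a point): Centre of the blue egg, in size, weight and frailty just like the brown one. At the start it stands in the other far cup of the carton, 80 mm from the brown one.
- pocket_brown (a point): Centre of the mouth of the brown-glazed pocket of the egg tray, level with its rim, 24 mm above the worktop; x and y axes as the tray's. The pocket is a small round dimpled cup, 16 mm tall, 37 mm over its outside, 34 mm across its mouth, on a brown disc. An egg standing home in it has its centre 19 mm above this point.
- pocket_blue (a point): The same for the blue-glazed pocket, on a blue disc, at the other end of the tray, 160 mm from the brown one.
- tray: White ceramic egg tray, fixed: a board 75 x 250 x 8 mm with three pockets in a row along its y axis at y = +80 (brown), 0 (white, already taken by a cream egg) and -80 mm (blue). Origin under the centre of the board, on the worktop; z up, x away from the robot and in under the wire shelf, square to the shelf's front edge.
- shelf: Fixed chrome wire shelf over the tray, 440 (y) x 200 (x) mm, wires' underside 168 mm up, corner legs, open in front. Origin on the worktop below the middle of its front edge; x points in under it, away from the robot. The edge overhangs the pockets by about 15 mm: an upright gripper does not fit; lean the hand back towards the robot 30 to 45 degrees, fingers pointing down and away.
- carton: Grey-brown pulp egg carton, fixed: base 115 x 165 mm with four round cups like the tray's pockets (rim 20 mm above the worktop, 37 mm outside) at x = +-30, y = +-40 mm; only the far two (x = +30) hold eggs. Outer wall 12 mm high; its lid lies flat open at the back (to x = +120 mm, 22 mm high). Origin on the worktop under the centre of the base; x away from the robot, z up.
- egg_cream_center (a point): Centre of the cream egg, same size and as fragile, already standing in the middle pocket of the tray; to be left there.
- saucer: White saucer, 140 mm across, 16 mm high, left, in front of the shelf. Origin under its base.
- cup: White porcelain cup standing on the saucer, 80 mm across without its handle, 62 mm tall. Origin under its base.
- scoop: Orange plastic measuring scoop, 118 mm long, 24 mm high, lying in front of the shelf. Origin under the centre of its bowl, handle along its -x.
There are look-alikes about, which are no part of the job. Of the things that look like the part that bears egg_brown_center, the smallest one is meant. Leave any purple look-alike of the part that bears egg_blue_center alone.

How it is judged:
At the end, for the whole second after the job is handed in: The brown egg stands in the brown pocket and the blue egg in the blue pocket: each centre within 6 mm of the pocket's axis and 10 to 24 mm above its rim (home is 19), its axis within 0.3 rad of vertical, at rest and let go; the cream egg still stands upright (within 0.3 rad) in the middle pocket (horizontal distance between egg_brown_center and pocket_brown below 0.006 m and z of egg_brown_center in the frame of pocket_brown between 0.01 and 0.024 m and angle between each of egg_brown_center, egg_blue_center, egg_cream_center's own z axis and vertical below 0.3 rad and linear speed of each of egg_brown, egg_blue below 0.02 m/s and horizontal distance between egg_blue_center and pocket_blue below 0.006 m and z of egg_blue_center in the frame of pocket_blue between 0.01 and 0.024 m); the robot touches nothing.
It fails at once if an egg is gripped with more than 15 N a finger, 30 N in all (contact force between the fingers and egg_brown above 30 N or contact force between the fingers and egg_blue above 30 N or contact force between the fingers and egg_cream above 30 N).
It fails at once if an egg is pressed, knocked or dropped on the tray, the carton, the shelf or another egg with more than 15 N, or drops or is rammed into its pocket (faster than 0.3 m/s) (contact force between any of egg_brown, egg_blue, egg_cream and tray above 15 N or contact force between any of egg_brown, egg_blue, egg_cream and carton above 15 N or contact force between any of egg_brown, egg_blue, egg_cream and shelf above 15 N or contact force between egg_brown and egg_blue above 15 N or contact force between any of egg_brown, egg_blue and egg_cream above 15 N or (horizontal distance between egg_brown_center and pocket_brown below 0.02 m and z of egg_brown_center in the frame of pocket_brown below 0.05 m and linear speed of egg_brown above 0.3 m/s) or (horizontal distance between egg_blue_center and pocket_blue below 0.02 m and z of egg_blue_center in the frame of pocket_blue below 0.05 m and linear speed of egg_blue above 0.3 m/s)).
It fails at once if an egg lies or falls on the worktop (its centre under 32 mm) (height (world z) of any of egg_brown_center, egg_blue_center, egg_cream_center below 0.032 m).
It fails at once if the wire shelf is struck with more than 15 N (contact force between any of the arm, the fingers and shelf above 15 N).
It fails at once if the cream egg is moved by more than 8 mm, or the scoop, saucer or cup by more than 20 mm (distance of egg_cream_center from where it was at the start of the episode above 0.008 m or distance of any of saucer, cup, scoop from where it was at the start of the episode above 0.02 m).
It also fails if it takes over 72 s, if anything falls off the work surface, if the arm or the gripper's body presses on something with over 40 N, if the wrist force passes 120 N, or if a joint passes its speed limit or range.

## Working session

There is one attempt and no reset: what is moved stays moved. The work goes in short steps, Python scripts to look and compute and a tool call to move; the robot and the scene stay as the last step left them, time stands still between calls to the robot, and variables do not carry over. Pictures are saved under pics/ and viewed, at most 10 in all, crops included, and the job is handed in when it is done.

Besides the shell and the picture viewer there is one more tool, called after ">>>" as name([rows], argument=value, ...), one row to a line, values as JSON. send_rows: Moves the arm, as the interface text tells. Its arguments: {"type":"object","properties":{"increments":{"type":"array","items":{"type":"object","properties":{"linear":{"type":"array","items":{"type":"number"}},"twist":{"type":"array","items":{"type":"number"}},"claw":{"type":"number"}}}},"squeeze":{"type":"number"}},"required":["increments"]}

```bash
mkdir -p pics; ls
python3 - <<'E'
from bench import arm
import cv2,numpy as np
s=arm.state();print({k:np.round(v,3).tolist() for k,v in s.items()})
for n in("scene","top"):
    cv2.imwrite(f"pics/{n}0.png",arm.snapshot(n)[:,:,::-1]); 
for n in("scene","top","wrist"): print(n,arm.get_calibration(n))
E
```

```text
pics
{'time': 0.0, 'q': [1.207, 0.359, 1.511, 0.0, 1.273, -0.115], 'joint_vel': [-0.001, 0.0, -0.001, -0.001, -0.001, -0.001], 'joint_efforts': [-0.002, -51.538, -27.073, 0.067, 0.035, -0.0], 'ee_pos': [0.148, 0.581, 0.239], 'ee_rot': [[-0.969, 0.246, -0.001], [0.246, 0.969, -0.002], [0.0, -0.002, -1.0]], 'force': [-0.327, 0.619, 0.058], 'ft_torque': [0.012, 0.011, 0.017], 'grasp_force': 0.0, 'opening': 0.088}
scene {'fov_y': 47.322552268923616, 'cx': 325.0384666192793, 'cy': 244.9937659284909, 'R': array([[ 0.73431006,  0.67861646, -0.01638396],
       [ 0.4875467 , -0.544046  , -0.68287053],
       [-0.47232081,  0.49345076, -0.73035567]]), 't': array([-0.31738683, -0.23194428,  1.51302382])}
top {'fov_y': 51.479618273380794, 'cx': 318.9460418781665, 'cy': 239.69784914733617, 'R': array([[-0.02082936, -0.99978223,  0.00127298],
       [-0.99927576,  0.02077822, -0.03187819],
       [ 0.0318448 , -0.00193606, -0.99949095]]), 't': array([-0.07889319,  0.50317055,  1.18519583])}
wrist {'fov_y': 62.902898819978155, 'cx': 315.39211159311657, 'cy': 240.79604812645422, 'tool_from_camera': array([[-1.35918216e-05, -9.57329360e-01, -2.88999130e-01,
         7.91799551e-02],
       [ 9.99999313e-01, -3.51733020e-04,  1.11810902e-03,
        -6.03106328e-04],
       [-1.17204913e-03, -2.88998916e-01,  9.57328707e-01,
        -1.44916732e-01],
       [ 0.00000000e+00,  0.00000000e+00,  0.00000000e+00,
         1.00000000e+00]])}
```

View pics/scene0.png

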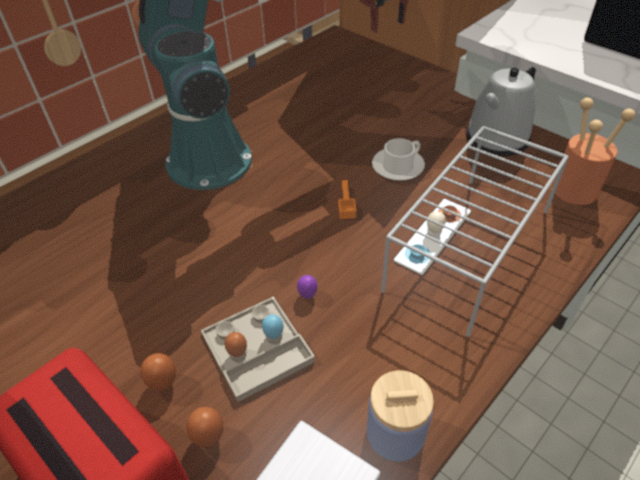

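View pics/top0.png

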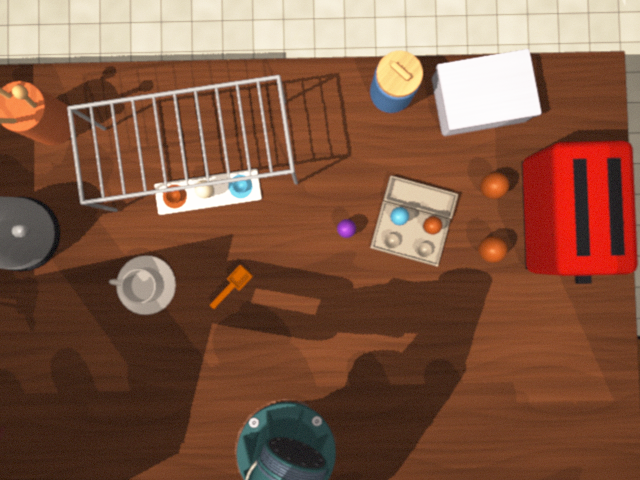

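Scene and top show the carton with its brown egg at top (432,225) and blue egg at (400,215), and the tray with its brown pocket at (175,196) and blue pocket at (240,186). Brown candidates are (432,225), (495,185) and (492,249). The two on the right are larger and outside the carton, so I choose (432,225). Blue candidates are (400,215) and the purple look-alike at (346,228), so I choose (400,215).

```bash
cat > h.py <<'E'
from bench import arm
import cv2,numpy as np
np.set_printoptions(precision=4,suppress=True)
def K(c): return 240/np.tan(np.radians(c['fov_y']/2)),c['cx'],c['cy']
def cam(n,s=None):
    c=arm.get_calibration(n)
    if n=='wrist':
        T=c['tool_from_camera'];R=np.array(s['ee_rot'])@T[:3,:3];o=np.array(s['ee_pos'])+np.array(s['ee_rot'])@T[:3,3]
    else: R=c['R'].T;o=-R@c['t']
    return K(c),R,o
def ray(C,p):
    (f,cx,cy),R,o=C
    return o,R@np.array([(p[0]-cx)/f,(p[1]-cy)/f,1])
def plane(C,p,z):
    o,d=ray(C,p);return o+d*(z-o[2])/d[2]
def proj(C,X):
    (f,cx,cy),R,o=C;v=R.T@(np.array(X)-o);return np.array([cx+f*v[0]/v[2],cy+f*v[1]/v[2]])
def tri(rs):
    A=0;b=0
    for o,d in rs:
        d=d/np.linalg.norm(d);P=np.eye(3)-np.outer(d,d);A=A+P;b=b+P@o
    return np.linalg.solve(A,b)
def blobs(img,lo,hi,amin=40):
    h=cv2.cvtColor(img,cv2.COLOR_RGB2HSV);m=cv2.inRange(h,lo,hi)
    n,l,st,ce=cv2.connectedComponentsWithStats(m)
    return [(ce[i],st[i]) for i in range(1,n) if st[i,4]>=amin],m
BLUE=((85,70,90),(112,255,255)); BROWN=((0,150,60),(16,255,255))
E
python3 - <<'E'
from h import *
for n in("top","scene"):
    im=arm.snapshot(n);
    if n=="top": cv2.imwrite("pics/crop1.png",np.hstack([cv2.resize(im[150:220,150:265],None,fx=3.4,fy=3.4,interpolation=2),cv2.resize(im[165:235,365:465],None,fx=3.4,fy=3.4,interpolation=2)])[:,:,::-1])
    C=cam(n)
    for nm,r in(("blue",BLUE),("brown",BROWN)):
        for c,s in blobs(im,*r)[0]:
            if s[4]<3000: print(n,nm,c,s,plane(C,c,.039))
E
```

```text
top blue [387.485   99.1008] [371  76  45  36 635] [ 0.8285 -0.2577  0.039 ]
top blue [240.2914 188.2546] [229 180  23  18 326] [0.6248 0.0924 0.039 ]
top blue [399.3401 215.7004] [391 207  18  18 247] [ 0.5527 -0.2785  0.039 ]
top blue [253.7806 435.069 ] [238 404  58  74 638] [0.053  0.0703 0.039 ]
top blue [280.6667 460.6042] [269 453  23  14  48] [-0.0064  0.0094  0.039 ]
top blue [269.8276 472.046 ] [260 463  22  17  87] [-0.0319  0.0348  0.039 ]
top blue [259.582  475.1066] [252 467  19  13 122] [-0.0383  0.0585  0.039 ]
top brown [274.324 125.534] [ 261   81   28   90 1352] [0.7712 0.01   0.039 ]
top brown [253.7226 127.4856] [ 240   84   29   89 1388] [0.7676 0.0586 0.039 ]
top brown [232.3124 128.6483] [ 219   87   28   84 1322] [0.7658 0.1089 0.039 ]
top brown [211.4003 131.9916] [ 198   90   28   84 1314] [0.7589 0.1582 0.039 ]
top brown [190.5907 134.936 ] [ 177   93   28   85 1312] [0.753  0.2071 0.039 ]
top brown [169.676  138.0926] [ 156   96   28   85 1318] [0.7465 0.2563 0.039 ]
top brown [148.6118 142.3919] [ 135   99   28   91 1378] [0.7373 0.3059 0.039 ]
top brown
[... 1217 characters left out ...]
9 ]
scene brown [31.9141 53.    ] [ 22  44  23  21 128] [-0.8784 -0.0567  0.039 ]
scene brown [41.5158 73.1357] [ 30  56  27  35 221] [-0.7266 -0.1012  0.039 ]
scene brown [65.1685 74.3596] [59 66 16 18 89] [-0.6607 -0.0539  0.039 ]
scene brown [79.25  72.875] [72 67 14 13 48] [-0.6344 -0.0186  0.039 ]
scene brown [  6.2787 123.4918] [  0 115  15  18  61] [-0.5367 -0.3099  0.039 ]
scene brown [ 33.0857 124.2429] [ 21 119  27  15  70] [-0.474  -0.2597  0.039 ]
scene brown [346.2901 202.5145] [338 179  19  41 517] [0.4197 0.0906 0.039 ]
scene brown [157.4902 371.5336] [140 352  37  41 967] [ 0.4637 -0.4937  0.039 ]
scene brown [202.1665 425.3722] [186 406  35  41 841] [ 0.6089 -0.5037  0.039 ]
```

View pics/crop1.png

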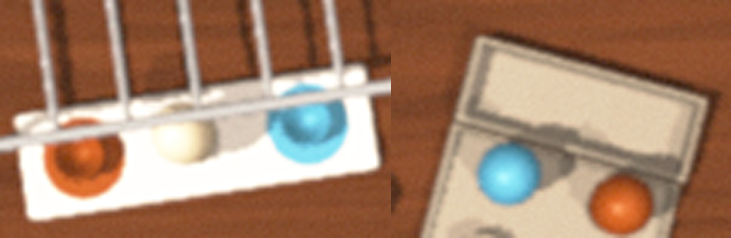

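The crop confirms the small brown egg at carton right and the blue egg at carton left. It also shows the brown and blue cups on the tray, partly under the front shelf wire. The first move goes over the carton with the hand leaned, for a close look.

```bash
cat >> h.py <<'E'
from scipy.spatial.transform import Rotation as Ro
def Rt(psi,lean):
    p,l=np.radians([psi,lean]);f=np.array([np.cos(p),np.sin(p),0]);y=np.array([-f[1],f[0],0])
    z=np.sin(l)*f-np.array([0,0,np.cos(l)]);return np.column_stack([np.cross(y,z),y,z])
def rel(P,R,s=None,frm=None):
    s=s or arm.state();p0,R0=frm if frm else (np.array(s['ee_pos']),np.array(s['ee_rot']))
    print("lin",np.round(R0.T@(np.array(P)-p0),4),"twist",np.round(np.degrees(Ro.from_matrix(R0.T@R).as_rotvec()),2))
    return np.array(P),R
E
python3 - <<'E'
from h import *
C=cam("top")
for p in((240.3,187.5),(174.6,197.6)): print(plane(C,p,.014))
R0=Rt(-17,40)
a=rel((.40,.30,.34),Rt(-15.5,20))
b=rel((.42,-.20,.30),R0,frm=a)
c=np.array((.54,-.317,.042)); rel(c-R0[:,2]*.13,R0,frm=b)
E
```

```text
[0.6301 0.0962 0.014 ]
[0.6091 0.2536 0.014 ]
lin [-0.3138 -0.2105 -0.1007] twist [  0.15 -20.     1.25]
lin [-0.13   -0.4765  0.0899] twist [  0.75 -20.     1.31]
lin [ 0.0517 -0.0768  0.1634] twist [0. 0. 0.]
```

>>> send_rows([
  {"linear": [-0.06, -0.04, -0.03], "twist": [0, -8, 0], "claw": 0.8},
  {"linear": [-0.12, -0.08, -0.06], "twist": [0, -14, 0.5], "claw": 0.8},
  {"linear": [-0.18, -0.12, -0.09], "twist": [0, -20, 1.25], "claw": 0.8},
  {"linear": [-0.24, -0.16, -0.1], "twist": [0, -20, 1.25], "claw": 0.8},
  {"linear": [-0.314, -0.21, -0.1], "twist": [0.15, -20, 1.25], "claw": 0.8},
], squeeze=5)

```text
time: 0.82
ee_pos: [0.3467, 0.3608, 0.3332]
ee_rot: [[-0.905, 0.265, 0.331], [0.25, 0.964, -0.089], [-0.343, 0.003, -0.939]]
force: [0.9, 0.3, 0.5]
opening: 0.07
grasp_force: 0.0
```

>>> send_rows([
  {"linear": [-0.02, -0.06, 0.01], "twist": [0, -5, 0], "claw": 0.8},
  {"linear": [-0.04, -0.12, 0.02], "twist": [0, -10, 0.5], "claw": 0.8},
  {"linear": [-0.06, -0.18, 0.04], "twist": [0.3, -15, 1], "claw": 0.8},
  {"linear": [-0.08, -0.24, 0.05], "twist": [0.75, -20, 1.3], "claw": 0.8},
  {"linear": [-0.09, -0.3, 0.06], "twist": [0.75, -20, 1.3], "claw": 0.8},
])

```text
time: 1.45
ee_pos: [0.3661, 0.0648, 0.3057]
ee_rot: [[-0.738, 0.289, 0.61], [0.222, 0.957, -0.185], [-0.638, -0.002, -0.77]]
force: [0.9, 0.3, -0.4]
opening: 0.0704
grasp_force: 0.0
```

Run:
```python
from h import *
s=arm.state();print(s['time'],s['ee_pos'],s['q']);R0=Rt(-17,40)
rel(np.array((.53,-.317,.042))-R0[:,2]*.13,R0)
```

```text
1.45 [0.3661 0.0648 0.3057] [ 0.3835 -0.2962  2.2458 -0.6447  0.7287 -0.5063]
lin [-0.0365 -0.3176  0.2439] twist [ 0.06 -0.39  0.22]
```

>>> send_rows([
  {"linear": [-0.006, -0.053, 0.04], "claw": 0.8},
  {"linear": [-0.012, -0.106, 0.08], "claw": 0.8},
  {"linear": [-0.018, -0.16, 0.12], "claw": 0.8},
  {"linear": [-0.024, -0.21, 0.16], "claw": 0.8},
  {"linear": [-0.036, -0.265, 0.205], "claw": 0.8},
])

```text
$.increments[0]: bad value
```

>>> send_rows([
  {"linear": [0, -0.04, 0.03], "claw": 0.8},
  {"linear": [0, -0.053, 0.04], "claw": 0.8},
  {"linear": [0, -0.053, 0.04], "claw": 0.8},
])

```text
$.increments[0]: bad value
```

```bash
cat > eggs.py <<'E'
from h import *
import sys
s=arm.state();im=arm.snapshot("wrist");cv2.imwrite(f"pics/{sys.argv[1]}.png",im[:,:,::-1]);C=cam("wrist",s)
print(s['time'],s['ee_pos'],s['q'],s['force'])
for nm,r in(("blue",BLUE),("brown",BROWN)):
    for c,st in blobs(im,*r,800)[0]: print(nm,c,st,plane(C,c,.039))
E
python3 eggs.py w1
```

```text
1.45 [0.3661 0.0648 0.3057] [ 0.3835 -0.2962  2.2458 -0.6447  0.7287 -0.5063] [ 0.934   0.2811 -0.3871]
blue [395.954  185.1628] [ 375  171   43   32 1001] [0.6006 0.0981 0.039 ]
blue [115.1257 216.5688] [  98  198   35   37 1018] [ 0.5538 -0.2816  0.039 ]
blue [232.0561 299.4597] [ 197  276   55   65 1105] [ 0.8424 -0.2492  0.039 ]
brown [22.3538 19.8007] [   0    0   69   51 1139] [ 0.3099 -0.1691  0.039 ]
brown [372.3112  30.7203] [ 337    0   77   71 3547] [0.4014 0.1032 0.039 ]
brown [525.7678 148.7303] [ 500  131   51   39 1309] [0.5815 0.2443 0.039 ]
brown [ 55.7502 217.2722] [  34  199   42   38 1113] [ 0.5314 -0.3615  0.039 ]
brown [ 22.0269 277.3295] [   0  238   55  101 2938] [ 0.6539 -0.5611  0.039 ]
```

View pics/w1.png

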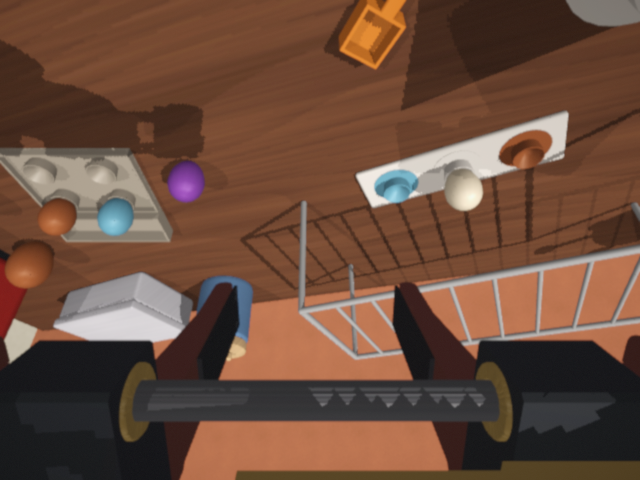

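The wrist view is upside down. Blue egg is at (115,217), brown egg at (56,217), blue pocket at (396,185), brown pocket at (526,149) and purple egg at (186,181). Every row needs a "twist", so I resend.

>>> send_rows([
  {"linear": [-0.006, -0.053, 0.04], "twist": [0, 0, 0], "claw": 0.8},
  {"linear": [-0.012, -0.106, 0.08], "twist": [0, 0, 0], "claw": 0.8},
  {"linear": [-0.018, -0.16, 0.12], "twist": [0, 0, 0], "claw": 0.8},
  {"linear": [-0.024, -0.21, 0.16], "twist": [0, 0, 0], "claw": 0.8},
  {"linear": [-0.036, -0.265, 0.2], "twist": [0, 0, 0], "claw": 0.8},
])

```text
time: 2.12
ee_pos: [0.4054, -0.0567, 0.2414]
ee_rot: [[-0.754, 0.274, 0.597], [0.224, 0.962, -0.158], [-0.617, 0.015, -0.787]]
force: [0.0, 0.9, 0.2]
opening: 0.07
grasp_force: 0.0
```

>>> send_rows([
  {"linear": [0, -0.03, 0.02], "twist": [0, 0, 0], "claw": 0.8},
  {"linear": [0, -0.03, 0.02], "twist": [0, 0, 0], "claw": 0.8},
  {"linear": [0, -0.03, 0.02], "twist": [0, 0, 0], "claw": 0.8},
])

```text
time: 2.5
ee_pos: [0.4118, -0.0889, 0.2285]
ee_rot: [[-0.757, 0.276, 0.593], [0.227, 0.961, -0.157], [-0.613, 0.016, -0.79]]
force: [0.6, 0.8, 0.2]
opening: 0.0701
grasp_force: 0.0
```

```bash
python3 eggs.py w2;python3 - <<'E'
from h import *
R=Rt(-17,40)
rel(np.array((.530,-.357,.042))-R[:,2]*.1,R)
rel(np.array((.5525,-.280,.042))-R[:,2]*.1,R)
E
```

```text
2.5 [ 0.4118 -0.0889  0.2285] [-0.5147 -0.1427  2.3754  0.5398  0.3063 -2.2681] [0.6449 0.8256 0.239 ]
blue [535.7065 191.5734] [ 506  172   59   41 1697] [0.5971 0.0828 0.039 ]
blue [178.5541 232.9341] [ 158  210   42   47 1579] [ 0.5542 -0.281   0.039 ]
blue [281.3486 338.9405] [ 249  302   64   77 4148] [ 0.8763 -0.2804  0.039 ]
brown [591.9236   9.4153] [ 558    0   77   28 1074] [0.4253 0.0888 0.039 ]
brown [102.1696 233.5616] [  78  210   48   49 1663] [ 0.531  -0.3596  0.039 ]
brown [ 37.6262 305.2556] [   0  262   86  101 5102] [ 0.6469 -0.5649  0.039 ]
lin [-0.0322 -0.2264  0.1597] twist [ 1.36 -2.22  0.28]
lin [-0.0319 -0.1462  0.161 ] twist [ 1.36 -2.22  0.28]
```

View pics/w2.png

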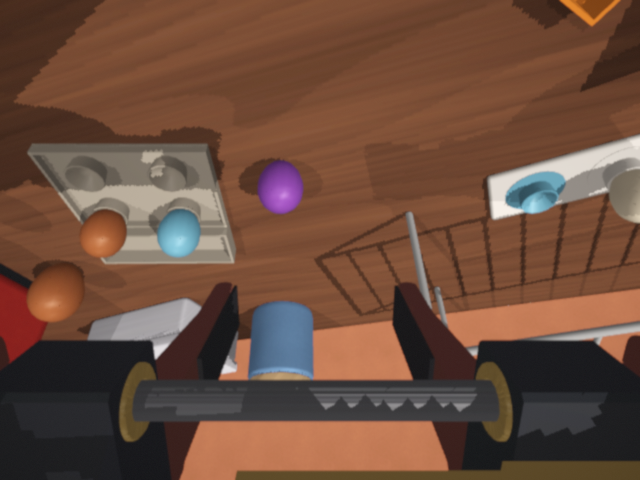

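The pose is stuck near joint limits: q3 is at its top and q5 is nearly singular, because a strong lean this close to the base doesn't work. I'll fit simple kinematics to the recorded states and choose a good yaw and lean.

```bash
cat > kin.py <<'E'
from h import *
from scipy.optimize import least_squares
rz=lambda a:Ro.from_euler('z',a).as_matrix(); ry=lambda a:Ro.from_euler('y',a).as_matrix()
def fk(q,p):
    a1,d1,l2,a3,l3,Lt,lat=p
    A=rz(q[0]);B=A@ry(q[1]);D=A@ry(q[1]+q[2]);E=D@rz(q[3])@ry(q[4])
    X=A@[a1,lat,d1]+B@[0,0,l2]+D@[a3,0,l3]+E@[0,0,Lt]
    return X,E@rz(q[5])@M
M=np.eye(3)
data=[([1.207,.359,1.511,0,1.273,-.115],[.148,.581,.239]),([.3835,-.2962,2.2458,-.6447,.7287,-.5063],[.3661,.0648,.3057]),([-.5147,-.1427,2.3754,.5398,.3063,-2.2681],[.4118,-.0889,.2285])]
Rm=[[-.969,.246,-.001],[.246,.969,-.002],[0,-.002,-1]]
q=data[0][0];M=fk(q,[0]*7)[1].T@np.array(Rm);M=np.round(M)
prm=least_squares(lambda p:np.concatenate([fk(q,p)[0]-X for q,X in data]+[.02*(np.array(p)-[0.05,.4,.4,0,.4,.25,.05])*.1]),[0.05,.4,.4,0,.4,.25,.05]).x
LO=np.array([-2.97,-1.01,.21,-.96,.2,-2.98]);HI=np.array([2.97,2.36,2.38,4.11,2.71,2.98])
def ik(P,R,q0):
    def e(q):
        X,Q=fk(q,prm);return np.r_[(X-P)*5,Ro.from_matrix(Q.T@R).as_rotvec()]
    r=least_squares(e,np.clip(q0,LO+.01,HI-.01),bounds=(LO,HI));return r.x,np.abs(r.fun).max()
E
python3 - <<'E'
from kin import *
print(M.tolist(),prm);s=arm.state()
for q,X in data: print(fk(q,prm)[0]-X)
print(fk(s['q'],prm)[1],s['ee_rot'])
for nm,P,ps in (("brownegg",(.53,-.358,.042),(-17,-30)),("blueegg",(.553,-.28,.042),(-17,-30)),("pbrown",(.609,.2536,.045),(8,18)),("pblue",(.63,.096,.045),(8,2))):
    for psi in ps:
        for lean in(32,38):
            for b in(0,.12):
                R=Rt(psi,lean);q0=np.array([np.arctan2(P[1],P[0])-.1,.4,1.6,0,.7,-1.4])
                q,f=ik(np.array(P)-b*R[:,2],R,q0);print(nm,psi,lean,b,q,round(f,4))
E
```

```text
[[0.0, -1.0, 0.0], [1.0, 0.0, 0.0], [0.0, 0.0, 1.0]] [0.0006 0.266  0.6114 0.1124 0.4332 0.3642 0.0687]
[-0.0003  0.0001  0.0001]
[ 0.     -0.0001 -0.0001]
[-0.0001 -0.0002  0.    ]
[[-0.7573  0.2744  0.5926]
 [ 0.2259  0.9615 -0.1565]
 [-0.6127  0.0154 -0.7902]] [[-0.7573  0.2744  0.5926]
 [ 0.2259  0.9615 -0.1565]
 [-0.6127  0.0154 -0.7902]]
brownegg -17 32 0 [-0.8356  0.5514  1.9859  0.9565  0.2917 -2.98  ] 0.0685
brownegg -17 32 0.12 [-0.9525  0.3085  2.0906  0.8784  0.4303 -2.98  ] 0.0031
brownegg -17 38 0 [-0.8292  0.5455  1.9886  0.9791  0.2796 -2.98  ] 0.1622
brownegg -17 38 0.12 [-0.9482  0.3012  2.1139  0.9026  0.3993 -2.98  ] 0.106
brownegg -30 32 0 [-0.8088  0.5515  2.0229  1.1669  0.2    -2.98  ] 0.0457
brownegg -30 32 0.12 [-0.821   0.2903  2.1283  0.7087  0.241  -2.5193] 0.0
brownegg -30 38 0 [-0.8078  0.545   2.0215  1.1767  0.2    -2.98  ] 0.1373
brownegg -30 38 0.12 [-0.8432  0.294   2.1868  1.1562  0.2    -2.98  ] 0.0589
blueegg -17 32 0 [-0.6827  0.534   2.0473  1.0812  0.2    -2.98  ] 0.0632
blueegg -17 32 0.12 [-0.7748  0.2746  2.1575  0.8948  0.3178 -2.8544] 0.
[... 906 characters left out ...]
.178   0.5589  2.0012  1.2973  0.2    -2.98  ] 0.1226
pbrown 18 38 0.12 [ 0.2094  0.2987  2.1175  0.6325  0.2    -2.2853] 0.0918
pblue 8 32 0 [-0.0694  0.5449  2.0339  1.2309  0.2    -2.98  ] 0.0865
pblue 8 32 0.12 [-0.0232  0.2799  2.1305  0.4507  0.2    -2.1522] 0.0017
pblue 8 38 0 [-0.0685  0.5381  2.0323  1.2382  0.2    -2.98  ] 0.1333
pblue 8 38 0.12 [-0.0959  0.2853  2.1983  1.2223  0.2    -2.98  ] 0.0542
pblue 2 32 0 [ 0.0643  0.532   1.9654 -0.1723  0.2    -1.3741] 0.1107
pblue 2 32 0.12 [ 0.0498  0.2813  2.1146 -0.0438  0.2    -1.5151] 0.0126
pblue 2 38 0 [ 0.1432  0.5428  1.9893 -0.96    0.2    -0.5156] 0.1557
pblue 2 38 0.12 [ 0.1571  0.2958  2.1521 -0.96    0.2    -0.5141] 0.0961
```

```bash
cat > srch.py <<'E'
from kin import *
flip=np.diag([-1,-1,1.])
T=dict(brownegg=((.53,-.358,.042),-30),blueegg=((.553,-.28,.042),-26),pbrown=((.609,.2536,.045),8),pblue=((.63,.096,.045),8))
for nm,(P,ps) in T.items():
  for lean in(30,35,40,45):
    for dp in(-20,-10,0,10,20):
      for fl in(0,1):
        best={}
        for q4 in(-.6,.8,1.57,2.4,3.14,3.8):
            R=Rt(ps+dp,lean)@(flip if fl else np.eye(3))
            for q6 in(-1.5,1.5):
                q,f=ik(np.array(P),R,[np.arctan2(P[1],P[0])-.1,.5,2.,q4,.4,q6])
                m=min((q-LO).min(),(HI-q).min())
                if f<1e-4 and m>.04:
                    qb,fb=ik(np.array(P)-.1*R[:,2],R,q);mb=min((qb-LO).min(),(HI-qb).min())
                    qc,fc=ik(np.array(P)+[0,0,.1],R,q)
                    best[round(q[3],1)]=(q.round(2).tolist(),round(m,2),'back',round(fb,3),round(mb,2),'up',round(fc,3))
        for v in best.values(): print(nm,lean,ps+dp,'F' if fl else '-',*v)
E
timeout 500 python3 srch.py > srch.txt; wc -l srch.txt; awk '{k=$1" "$2;if(c[k]++<7)print}' srch.txt
```

```text
91 srch.txt
brownegg 30 -20 F [-0.84, 0.56, 2.02, 1.22, 0.25, -0.07] 0.05 back 0.0 0.18 up 0.0
brownegg 30 -10 F [-0.89, 0.57, 1.99, 1.11, 0.38, -0.16] 0.18 back 0.0 0.31 up 0.0
brownegg 35 -20 - [-0.87, 0.58, 2.09, 1.81, 0.3, 2.46] 0.1 back 0.0 0.02 up 0.053
brownegg 35 -20 F [-0.87, 0.58, 2.09, 1.81, 0.3, -0.68] 0.1 back 0.0 0.14 up 0.0
brownegg 35 -10 - [-0.93, 0.59, 2.05, 1.49, 0.41, 2.57] 0.21 back 0.0 0.1 up 0.035
brownegg 35 -10 F [-0.93, 0.59, 2.05, 1.49, 0.41, -0.57] 0.21 back 0.0 0.28 up 0.0
brownegg 40 -50 - [-0.6, 0.62, 2.14, 3.68, 0.34, 1.26] 0.14 back 0.0 0.04 up 0.043
brownegg 40 -50 F [-0.6, 0.62, 2.14, 3.68, 0.34, -1.88] 0.14 back 0.0 0.04 up 0.043
brownegg 40 -40 - [-0.7, 0.61, 2.16, 3.13, 0.33, 1.58] 0.13 back 0.0 0.0 up 0.067
brownegg 40 -40 F [-0.7, 0.61, 2.16, 3.13, 0.33, -1.56] 0.13 back 0.0 0.0 up 0.067
brownegg 40 -30 - [-0.8, 0.61, 2.17, 2.62, 0.36, 1.85] 0.16 back 0.0 0.08 up 0.01
brownegg 40 -30 F [-0.8, 0.61, 2.17, 2.62, 0.36, -1.29] 0.16 back 0.0 0.08 up 0.01
brownegg 40 -20 - [-0.9, 0.62, 2.14, 2.16, 0.41, 2.07] 0.21 back 0.0 0.15 up 0.0
brownegg 45 -50
[... 4016 characters left out ...]
ue 40 8 F [-0.01, 0.61, 2.17, 2.85, 0.34, -1.41] 0.14 back 0.0 0.03 up 0.041
pblue 40 18 - [-0.11, 0.61, 2.16, 2.36, 0.39, 1.98] 0.19 back 0.0 0.13 up 0.0
pblue 45 -12 - [0.21, 0.66, 2.17, 3.76, 0.51, 1.32] 0.21 back 0.0 0.09 up 0.017
pblue 45 -12 F [0.21, 0.66, 2.17, 3.76, 0.51, -1.83] 0.21 back 0.0 0.09 up 0.017
pblue 45 -2 - [0.1, 0.66, 2.21, 3.33, 0.52, 1.5] 0.17 back 0.0 0.05 up 0.0
pblue 45 -2 F [0.1, 0.66, 2.21, 3.33, 0.52, -1.64] 0.17 back 0.0 0.05 up 0.0
pblue 45 8 - [-0.02, 0.66, 2.23, 2.92, 0.54, 1.65] 0.15 back 0.0 0.02 up 0.0
pblue 45 8 F [-0.02, 0.66, 2.23, 2.92, 0.54, -1.49] 0.15 back 0.0 0.02 up 0.0
pblue 45 18 - [-0.14, 0.66, 2.22, 2.52, 0.56, 1.79] 0.16 back 0.0 0.04 up 0.0
```

```bash
cat >> kin.py <<'E'
flip=np.diag([-1,-1,1.]); L=45
RF=lambda psi,lean=L: Rt(psi,lean)@flip
def solve(P,psi,seed,lean=L):
    q,f=ik(np.array(P,float),RF(psi,lean),seed);print("ik",q.round(2).tolist(),"err",round(f,4),"margin",round(min((q-LO).min(),(HI-q).min()),2));return q
def rows(q0,q1,n,p0=None,R0=None,claw=.68):
    "rows along a joint-space line, in calls of 5"
    X0,Q0=fk(q0,prm)
    if p0 is not None: X0,Q0=p0,R0
    out=[]
    for i in range(1,n+1):
        X,Q=fk(np.array(q0)+(np.array(q1)-q0)*i/n,prm)
        out.append('{"linear": %s, "twist": %s, "claw": %s}'%(np.round(Q0.T@(X-X0),3).tolist(),np.round(np.degrees(Ro.from_matrix(Q0.T@Q).as_rotvec()),1).tolist(),claw))
        if i%5==0 or i==n: print("["+", ".join(out)+"]  TCP",X.round(3));out=[];X0,Q0=X,Q
E
python3 - <<'E'
from kin import *
s=arm.state();sd=[-.82,.5,2.2,2.7,.5,-1.4]
q=solve((.53,-.358,.15),-30,sd)
q2=solve((.53,-.358,.045),-30,q)
print([round(float(fk(s['q']+(q-s['q'])*a,prm)[0][2]),3) for a in np.linspace(0,1,6)])
# pocket approach checks
f=np.array([np.cos(.14),np.sin(.14),0])
for P in((.609,.2536,.046),(.63,.096,.046)):
    for b,z in((0,0),(0,.03),(.08,.03),(.08,.1),(.05,.17)): solve(np.array(P)-b*f+[0,0,z],8,[.2,.66,2.2,3.1,.5,-1.5])
rows(s['q'],q,20)
E
```

```text
ik [-0.82, 0.39, 2.17, 2.28, 0.28, -0.94] err 0.0 margin 0.08
ik [-0.82, 0.66, 2.22, 2.73, 0.54, -1.42] err 0.0 margin 0.16
[0.229, 0.223, 0.216, 0.203, 0.182, 0.15]
ik [0.39, 0.66, 2.15, 3.53, 0.47, -1.75] err 0.0 margin 0.23
ik [0.39, 0.59, 2.14, 3.61, 0.39, -1.83] err 0.0 margin 0.19
ik [0.44, 0.57, 2.3, 3.57, 0.53, -1.73] err 0.0 margin 0.08
ik [0.44, 0.37, 2.26, 3.86, 0.33, -2.05] err 0.0 margin 0.12
ik [0.4, 0.25, 2.19, 4.11, 0.2, -2.35] err 0.0501 margin 0.0
ik [-0.02, 0.65, 2.23, 2.92, 0.53, -1.49] err 0.0 margin 0.15
ik [-0.02, 0.57, 2.22, 2.87, 0.45, -1.44] err 0.0 margin 0.16
ik [-0.06, 0.55, 2.38, 2.88, 0.56, -1.49] err 0.0236 margin 0.0
ik [-0.07, 0.34, 2.35, 2.71, 0.35, -1.31] err 0.0 margin 0.03
ik [-0.09, 0.19, 2.23, 1.85, 0.2, -0.44] err 0.0298 margin 0.0
[{"linear": [-0.008, -0.001, 0.008], "twist": [-0.7, -0.1, 9.4], "claw": 0.68}, {"linear": [-0.016, -0.004, 0.016], "twist": [-1.3, -0.3, 18.8], "claw": 0.68}, {"linear": [-0.025, -0.007, 0.025], "twist": [-1.9, -0.4, 28.3], "claw": 0.68}, {"linear": [-0.034, -0.012, 0.033], "twist": [-2.4, -0.6, 37.7], "claw": 0.68
[... 675 characters left out ...]
0], "claw": 0.68}, {"linear": [-0.04, 0.018, 0.028], "twist": [-2.2, -1.8, 28.5], "claw": 0.68}, {"linear": [-0.055, 0.023, 0.037], "twist": [-3.1, -2.4, 37.9], "claw": 0.68}, {"linear": [-0.072, 0.026, 0.046], "twist": [-4.1, -3.1, 47.4], "claw": 0.68}]  TCP [ 0.533 -0.264  0.188]
[{"linear": [-0.01, 0.014, 0.01], "twist": [-1.1, -0.6, 9.5], "claw": 0.68}, {"linear": [-0.021, 0.027, 0.02], "twist": [-2.4, -1.1, 18.9], "claw": 0.68}, {"linear": [-0.033, 0.04, 0.03], "twist": [-3.7, -1.5, 28.3], "claw": 0.68}, {"linear": [-0.047, 0.053, 0.039], "twist": [-5.2, -1.9, 37.8], "claw": 0.68}, {"linear": [-0.062, 0.065, 0.048], "twist": [-6.8, -2.2, 47.2], "claw": 0.68}]  TCP [ 0.53  -0.358  0.15 ]
```

>>> send_rows([
  {"linear": [-0.008, -0.001, 0.008], "twist": [-0.7, -0.1, 9.4], "claw": 0.68},
  {"linear": [-0.016, -0.004, 0.016], "twist": [-1.3, -0.3, 18.8], "claw": 0.68},
  {"linear": [-0.025, -0.007, 0.025], "twist": [-1.9, -0.4, 28.3], "claw": 0.68},
  {"linear": [-0.034, -0.012, 0.033], "twist": [-2.4, -0.6, 37.7], "claw": 0.68},
  {"linear": [-0.042, -0.017, 0.042], "twist": [-2.8, -0.8, 47.2], "claw": 0.68},
])

```text
time: 3.18
ee_pos: [0.4644, -0.1195, 0.2215]
ee_rot: [[-0.316, 0.712, 0.628], [0.861, 0.493, -0.125], [-0.398, 0.501, -0.768]]
force: [0.1, -0.1, -0.7]
opening: 0.0596
grasp_force: 0.0
```

Run:
```python
from kin import *
s=arm.state();print(s['q'],s['ee_pos'])
q=solve((.53,-.358,.15),-30,[-.82,.4,2.2,2.3,.3,-.95])
rows(s['q'],q,15)
```

```text
[-0.5863 -0.0097  2.3243  0.9757  0.2976 -1.9318] [ 0.4644 -0.1195  0.2215]
ik [-0.82, 0.39, 2.17, 2.28, 0.28, -0.94] err 0.0 margin 0.08
[{"linear": [-0.011, 0.001, 0.009], "twist": [-0.5, -0.3, 9.5], "claw": 0.68}, {"linear": [-0.023, 0.001, 0.017], "twist": [-0.9, -0.7, 18.9], "claw": 0.68}, {"linear": [-0.035, 0.001, 0.026], "twist": [-1.4, -1.1, 28.4], "claw": 0.68}, {"linear": [-0.048, -0.001, 0.035], "twist": [-1.9, -1.6, 37.9], "claw": 0.68}, {"linear": [-0.061, -0.004, 0.044], "twist": [-2.4, -2.2, 47.4], "claw": 0.68}]  TCP [ 0.508 -0.18   0.21 ]
[{"linear": [-0.012, 0.007, 0.009], "twist": [-0.6, -0.6, 9.5], "claw": 0.68}, {"linear": [-0.026, 0.013, 0.019], "twist": [-1.4, -1.2, 19.0], "claw": 0.68}, {"linear": [-0.04, 0.018, 0.028], "twist": [-2.2, -1.8, 28.4], "claw": 0.68}, {"linear": [-0.056, 0.023, 0.037], "twist": [-3.1, -2.5, 37.9], "claw": 0.68}, {"linear": [-0.072, 0.026, 0.046], "twist": [-4.1, -3.1, 47.3], "claw": 0.68}]  TCP [ 0.533 -0.263  0.188]
[{"linear": [-0.01, 0.014, 0.01], "twist": [-1.1, -0.6, 9.5], "claw": 0.68}, {"linear": [-0.021, 0.027, 0.02], "twist": [-2.4, -1.1, 18.9], "claw": 0.68}, {"linear": [-0.033, 0.04, 0.03], "twist": [-3.8, -1.5, 28.3], "claw": 0.68}, {"linear": [-0.047, 0.053, 0.039], "twist": [-5.2, -1.9, 37.7], "claw": 0.68}, {"linear": [-0.062, 0.065, 0.048], "twist": [-6.9, -2.2, 47.1], "claw": 0.68}]  TCP [ 0.53  -0.358  0.15 ]
```

Tracking is excellent, so I continue.

>>> send_rows([
  {"linear": [-0.011, 0.001, 0.009], "twist": [-0.5, -0.3, 9.5], "claw": 0.68},
  {"linear": [-0.023, 0.001, 0.017], "twist": [-0.9, -0.7, 18.9], "claw": 0.68},
  {"linear": [-0.035, 0.001, 0.026], "twist": [-1.4, -1.1, 28.4], "claw": 0.68},
  {"linear": [-0.048, -0.001, 0.035], "twist": [-1.9, -1.6, 37.9], "claw": 0.68},
  {"linear": [-0.061, -0.004, 0.044], "twist": [-2.4, -2.2, 47.4], "claw": 0.68},
])

```text
time: 3.8
ee_pos: [0.5087, -0.1794, 0.2101]
ee_rot: [[0.322, 0.68, 0.659], [0.943, -0.293, -0.158], [0.086, 0.672, -0.736]]
force: [0.4, 0.4, 0.8]
opening: 0.0595
grasp_force: 0.0
```

>>> send_rows([
  {"linear": [-0.012, 0.007, 0.009], "twist": [-0.6, -0.6, 9.5], "claw": 0.68},
  {"linear": [-0.026, 0.013, 0.019], "twist": [-1.4, -1.2, 19.0], "claw": 0.68},
  {"linear": [-0.04, 0.018, 0.028], "twist": [-2.2, -1.8, 28.4], "claw": 0.68},
  {"linear": [-0.056, 0.023, 0.037], "twist": [-3.1, -2.5, 37.9], "claw": 0.68},
  {"linear": [-0.072, 0.026, 0.046], "twist": [-4.1, -3.1, 47.3], "claw": 0.68},
])

```text
time: 4.42
ee_pos: [0.534, -0.2623, 0.1879]
ee_rot: [[0.731, 0.169, 0.661], [0.42, -0.875, -0.241], [0.538, 0.454, -0.71]]
force: [0.2, -0.3, 0.1]
opening: 0.0598
grasp_force: 0.0
```

>>> send_rows([
  {"linear": [-0.01, 0.014, 0.01], "twist": [-1.1, -0.6, 9.5], "claw": 0.68},
  {"linear": [-0.021, 0.027, 0.02], "twist": [-2.4, -1.1, 18.9], "claw": 0.68},
  {"linear": [-0.033, 0.04, 0.03], "twist": [-3.8, -1.5, 28.3], "claw": 0.68},
  {"linear": [-0.047, 0.053, 0.039], "twist": [-5.2, -1.9, 37.7], "claw": 0.68},
  {"linear": [-0.062, 0.065, 0.048], "twist": [-6.9, -2.2, 47.1], "claw": 0.68},
])

```text
time: 5.05
ee_pos: [0.5316, -0.3571, 0.1502]
ee_rot: [[0.612, -0.5, 0.613], [-0.352, -0.866, -0.354], [0.708, 0.001, -0.706]]
force: [0.2, 0.1, 0.4]
opening: 0.06
grasp_force: 0.0
```

```bash
python3 eggs.py w3
```

```text
5.05 [ 0.5316 -0.3571  0.1502] [-0.8175  0.3909  2.1693  2.2872  0.275  -0.9472] [0.1548 0.082  0.3813]
blue [ 64.075  114.7768] [    0    18   133   159 11665] [ 0.8531 -0.2687  0.039 ]
brown [557.7408 128.2774] [  435     0   205   336 45126] [ 0.6076 -0.6596  0.039 ]
brown [415.3648 185.3793] [ 375  143   82   87 5255] [ 0.621  -0.5065  0.039 ]
brown [545.9831 325.6575] [ 486  300  116   65 3793] [ 0.4782 -0.5127  0.039 ]
brown [314.6414 363.4907] [ 282  343   66   37 1824] [ 0.5367 -0.3598  0.039 ]
```

View pics/w3.png

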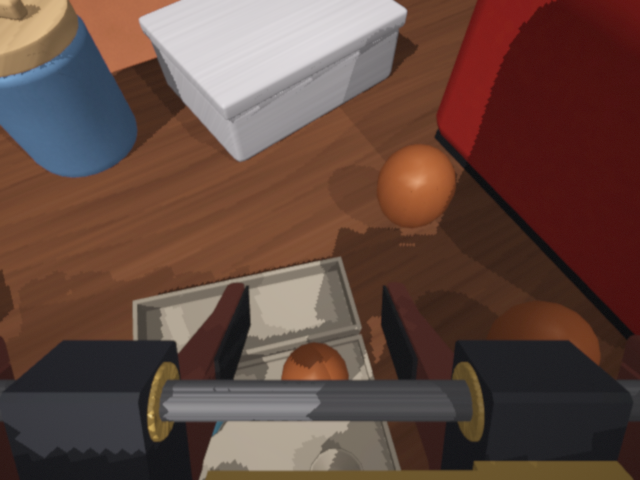

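Only the top of the brown egg shows, at (315,363), centred between the fingers; the bar hides the rest. So it is aligned laterally and I descend.

Run:
```python
from kin import *
R=RF(-30)
a=rel((.5305,-.3577,.06),R);rel(np.array((.5305,-.3577,.042))+.002*R[:,2],R,frm=a);print(arm.state()['q'])
```

```text
lin [-0.0639 -0.0002  0.0623] twist [ 0.14 -0.   -0.34]
lin [-0.0127  0.      0.0147] twist [0. 0. 0.]
[-0.8188  0.3931  2.168   2.2915  0.274  -0.9453]
```

>>> send_rows([
  {"linear": [-0.016, 0, 0.015], "twist": [0, 0, 0], "claw": 0.68},
  {"linear": [-0.032, 0, 0.031], "twist": [0, 0, 0], "claw": 0.68},
  {"linear": [-0.048, 0, 0.047], "twist": [0, 0, 0], "claw": 0.68},
  {"linear": [-0.064, 0, 0.062], "twist": [0.1, 0, -0.3], "claw": 0.68},
  {"linear": [-0.064, 0, 0.062], "twist": [0.1, 0, -0.3], "claw": 0.68},
])

```text
time: 5.72
ee_pos: [0.5294, -0.3555, 0.0595]
ee_rot: [[0.62, -0.491, 0.613], [-0.344, -0.871, -0.35], [0.705, 0.006, -0.709]]
force: [0.9, 0.8, -1.1]
opening: 0.0599
grasp_force: 0.0
```

>>> send_rows([
  {"linear": [-0.004, 0, 0.005], "twist": [0, 0, 0], "claw": 0.68},
  {"linear": [-0.009, 0, 0.01], "twist": [0, 0, 0], "claw": 0.68},
  {"linear": [-0.013, 0, 0.015], "twist": [0, 0, 0], "claw": 0.68},
  {"linear": [-0.013, 0, 0.015], "twist": [0, 0, 0], "claw": 0.68},
])

```text
time: 6.22
ee_pos: [0.5301, -0.3583, 0.0405]
ee_rot: [[0.618, -0.494, 0.612], [-0.345, -0.87, -0.353], [0.707, 0.007, -0.707]]
force: [0.6, -0.0, 0.1]
opening: 0.0595
grasp_force: 0.0
```

Run:
```python
from kin import *
s=arm.state();print(s['ee_pos'],s['q'],s['force'])
for n in("scene","top"):
    im=arm.snapshot(n);C=cam(n)
    for nm,r in(("blue",BLUE),("brown",BROWN)):
        for c,st in blobs(im,*r)[0]:
            X=plane(C,c,.039)
            if .5<X[0]<.58 and -.4<X[1]<-.25: print(n,nm,c,st,X)
    if n=="scene": cv2.imwrite("pics/s4.png",cv2.resize(im[270:400,180:340],None,fx=4,fy=4,interpolation=2)[:,:,::-1])
```

```text
[ 0.5301 -0.3583  0.0405] [-0.8228  0.6684  2.2235  2.7315  0.5505 -1.441 ] [ 0.6371 -0.0438  0.08  ]
scene blue [272.2614 325.9801] [263 315  20  23 352] [ 0.5485 -0.2793  0.039 ]
scene brown [231.1719 343.6094] [226 337  17  12  64] [ 0.5192 -0.3611  0.039 ]
top blue [398.3315 214.1902] [391 207  18  17 184] [ 0.5563 -0.2762  0.039 ]
top brown [432.5556 224.6667] [424 217  18  17 234] [ 0.5301 -0.3556  0.039 ]
```

View pics/s4.png

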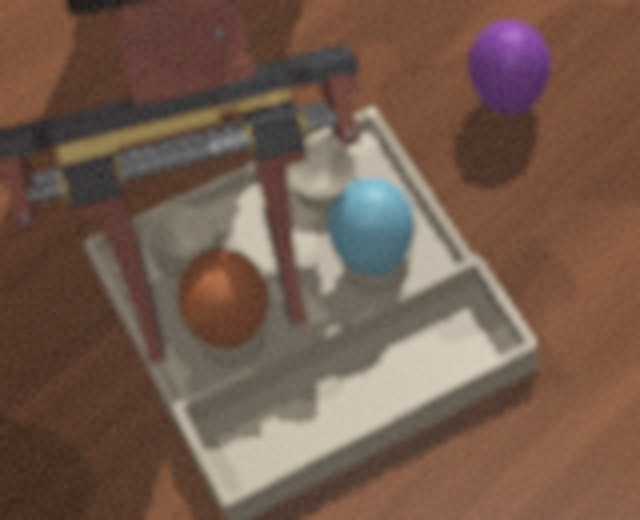

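The scene crop shows both fingers straddling the brown egg with it centred and the blue egg clear. Now I grip lightly.

>>> send_rows([
  {"linear": [0, 0, 0], "twist": [0, 0, 0], "claw": 0.56},
  {"linear": [0, 0, 0], "twist": [0, 0, 0], "claw": 0.5},
  {"linear": [0, 0, 0], "twist": [0, 0, 0], "claw": 0.46},
  {"linear": [0, 0, 0], "twist": [0, 0, 0], "claw": 0.42},
  {"linear": [0, 0, 0], "twist": [0, 0, 0], "claw": 0.42},
], squeeze=6)

```text
time: 6.95
ee_pos: [0.5312, -0.3576, 0.042]
ee_rot: [[0.617, -0.491, 0.615], [-0.342, -0.871, -0.353], [0.709, 0.008, -0.705]]
force: [2.5, 5.1, 4.5]
opening: 0.0431
grasp_force: 6.0
```

Run:
```python
from kin import *
s=arm.state();print(s['ee_pos'],s['opening'],s['grasp_force'],s['force'])
P=s['ee_pos'];R=s['ee_rot'];print("up 0.1 in tool:",R.T@[0,0,.1])
q0=s['q'];f=np.array([np.cos(.133),np.sin(.133),0])
pb=np.array((.609,.2536,.046))
for psi in(8,12):
  for b,z in((0,.03),(.08,.03),(.08,.09),(.06,.12)): solve(pb-b*f+[0,0,z],psi,[.4,.5,2.2,3.6,.4,-1.8])
solve(np.array(P)+[0,0,.1],-30,q0)
```

```text
[ 0.5312 -0.3576  0.042 ] 0.04305813662154875 6.000249199569225 [2.4661 5.0612 4.5255]
up 0.1 in tool: [ 0.0709  0.0008 -0.0705]
ik [0.39, 0.59, 2.14, 3.61, 0.39, -1.83] err 0.0 margin 0.19
ik [0.45, 0.57, 2.3, 3.57, 0.53, -1.73] err 0.0 margin 0.08
ik [0.45, 0.4, 2.27, 3.8, 0.35, -1.98] err 0.0 margin 0.11
ik [0.43, 0.33, 2.2, 4.06, 0.26, -2.26] err 0.0 margin 0.05
ik [0.34, 0.58, 2.16, 3.39, 0.39, -1.71] err 0.0 margin 0.19
ik [0.39, 0.57, 2.32, 3.4, 0.54, -1.66] err 0.0 margin 0.06
ik [0.39, 0.39, 2.28, 3.54, 0.33, -1.82] err 0.0 margin 0.1
ik [0.38, 0.33, 2.22, 3.73, 0.22, -2.03] err 0.0 margin 0.02
ik [-0.82, 0.41, 2.17, 2.34, 0.29, -1.01] err 0.0 margin 0.09
```

Gripped at 6 N with an opening of 43 mm. Small side load: ease 1 mm sideways while lifting.

>>> send_rows([
  {"linear": [0.002, -0.0008, -0.002], "twist": [0, 0, 0], "claw": 0.42},
  {"linear": [0.005, -0.001, -0.005], "twist": [0, 0, 0], "claw": 0.42},
  {"linear": [0.014, -0.001, -0.014], "twist": [0, 0, 0], "claw": 0.42},
  {"linear": [0.028, -0.001, -0.028], "twist": [0, 0, 0], "claw": 0.42},
  {"linear": [0.042, -0.001, -0.042], "twist": [0, 0, 0], "claw": 0.42},
])

```text
time: 7.58
ee_pos: [0.5306, -0.3573, 0.1015]
ee_rot: [[0.617, -0.494, 0.612], [-0.345, -0.869, -0.354], [0.707, 0.008, -0.707]]
force: [-0.1, 0.9, -0.8]
opening: 0.0433
grasp_force: 6.0
```

>>> send_rows([
  {"linear": [0.014, 0, -0.014], "twist": [0, 0, 0], "claw": 0.42},
  {"linear": [0.026, 0, -0.026], "twist": [0, 0, 0], "claw": 0.42},
  {"linear": [0.026, 0, -0.026], "twist": [0, 0, 0], "claw": 0.42},
])

```text
time: 7.95
ee_pos: [0.5314, -0.3576, 0.1395]
ee_rot: [[0.616, -0.493, 0.614], [-0.342, -0.87, -0.356], [0.71, 0.009, -0.704]]
force: [-1.2, 0.3, -0.7]
opening: 0.0435
grasp_force: 6.0
```

Run:
```python
from kin import *
s=arm.state();print(s['ee_pos'],s['opening'],s['grasp_force'],s['force'])
q0=np.array(s['q']);print(q0.round(2))
seed=q0
for P,psi,lean in(((.55,-.14,.145),-16,45),((.545,.10,.145),-4,45),((.53,.243,.136),8,45),((.57,-.12,.145),-10,45),((.56,.10,.145),4,45),((.55,-.14,.145),-16,41),((.545,.10,.145),-4,41)): q=solve(P,psi,[.4*P[1]/.2,.4,2.25,3.1,.4,-1.5],lean)
```

```text
[ 0.5314 -0.3576  0.1395] 0.043487731808452425 6.000169292092323 [-1.1598  0.2993 -0.7   ]
[-0.82  0.42  2.18  2.38  0.3  -1.06]
ik [-0.45, 0.35, 2.33, 2.77, 0.34, -1.34] err 0.0 margin 0.05
ik [0.17, 0.35, 2.33, 3.65, 0.35, -1.88] err 0.0 margin 0.05
ik [0.44, 0.4, 2.26, 3.8, 0.35, -1.98] err 0.0 margin 0.12
ik [-0.45, 0.36, 2.3, 2.54, 0.34, -1.19] err 0.0 margin 0.08
ik [0.04, 0.35, 2.32, 3.08, 0.32, -1.53] err 0.0 margin 0.06
ik [-0.44, 0.32, 2.28, 2.56, 0.2, -1.12] err 0.0051 margin 0.0
ik [0.15, 0.31, 2.28, 3.91, 0.21, -2.16] err 0.0 margin 0.01
```

Run:
```python
from kin import *
s=arm.state();q=np.array(s['q'])
for P,psi,n in(((.55,-.14,.145),-16,10),((.545,.10,.145),-4,10),((.53,.243,.136),8,5)):
    qn=solve(P,psi,[.4*P[1]/.2,.4,2.25,3.1,.4,-1.5]);rows(q,qn,n,claw=.42);q=qn
```

```text
ik [-0.45, 0.35, 2.33, 2.77, 0.34, -1.34] err 0.0 margin 0.05
[{"linear": [-0.003, -0.023, -0.005], "twist": [1.1, 0.1, -0.9], "claw": 0.42}, {"linear": [-0.007, -0.046, -0.01], "twist": [2.2, 0.1, -1.8], "claw": 0.42}, {"linear": [-0.011, -0.067, -0.016], "twist": [3.3, 0.1, -2.7], "claw": 0.42}, {"linear": [-0.016, -0.089, -0.022], "twist": [4.3, 0.1, -3.6], "claw": 0.42}, {"linear": [-0.022, -0.109, -0.029], "twist": [5.3, 0.1, -4.5], "claw": 0.42}]  TCP [ 0.554 -0.245  0.143]
[{"linear": [-0.005, -0.021, -0.006], "twist": [1.0, -0.0, -0.9], "claw": 0.42}, {"linear": [-0.01, -0.041, -0.012], "twist": [2.0, -0.1, -1.8], "claw": 0.42}, {"linear": [-0.016, -0.06, -0.018], "twist": [2.9, -0.1, -2.8], "claw": 0.42}, {"linear": [-0.023, -0.078, -0.025], "twist": [3.8, -0.2, -3.7], "claw": 0.42}, {"linear": [-0.03, -0.096, -0.033], "twist": [4.7, -0.3, -4.7], "claw": 0.42}]  TCP [ 0.55  -0.14   0.145]
ik [0.17, 0.35, 2.33, 3.65, 0.35, -1.88] err 0.0 margin 0.05
[{"linear": [0.001, -0.025, -0.001], "twist": [0.9, 0.4, -0.9], "claw": 0.42}, {"linear": [0.001, -0.049, -0.003], "twist": [1.8
[... 494 characters left out ...]
": [2.5, -0.4, -2.5], "claw": 0.42}, {"linear": [-0.024, -0.092, -0.021], "twist": [3.4, -0.7, -3.3], "claw": 0.42}, {"linear": [-0.034, -0.114, -0.028], "twist": [4.2, -1.1, -4.2], "claw": 0.42}]  TCP [0.545 0.1   0.145]
ik [0.44, 0.4, 2.26, 3.8, 0.35, -1.98] err 0.0 margin 0.12
[{"linear": [-0.002, -0.028, -0.0], "twist": [1.7, 0.0, -1.7], "claw": 0.42}, {"linear": [-0.006, -0.056, -0.001], "twist": [3.4, 0.0, -3.4], "claw": 0.42}, {"linear": [-0.011, -0.085, -0.003], "twist": [5.1, 0.0, -5.1], "claw": 0.42}, {"linear": [-0.017, -0.113, -0.007], "twist": [6.8, 0.0, -6.8], "claw": 0.42}, {"linear": [-0.024, -0.142, -0.011], "twist": [8.5, -0.0, -8.5], "claw": 0.42}]  TCP [0.53  0.243 0.136]
```

>>> send_rows([
  {"linear": [-0.003, -0.023, -0.005], "twist": [1.1, 0.1, -0.9], "claw": 0.42},
  {"linear": [-0.007, -0.046, -0.01], "twist": [2.2, 0.1, -1.8], "claw": 0.42},
  {"linear": [-0.011, -0.067, -0.016], "twist": [3.3, 0.1, -2.7], "claw": 0.42},
  {"linear": [-0.016, -0.089, -0.022], "twist": [4.3, 0.1, -3.6], "claw": 0.42},
  {"linear": [-0.022, -0.109, -0.029], "twist": [5.3, 0.1, -4.5], "claw": 0.42},
])

```text
time: 8.57
ee_pos: [0.5534, -0.2431, 0.1409]
ee_rot: [[0.652, -0.384, 0.654], [-0.273, -0.923, -0.27], [0.708, -0.002, -0.706]]
force: [-0.4, 0.6, -0.5]
opening: 0.0436
grasp_force: 6.0
```

>>> send_rows([
  {"linear": [-0.005, -0.021, -0.006], "twist": [1.0, 0, -0.9], "claw": 0.42},
  {"linear": [-0.01, -0.041, -0.012], "twist": [2.0, -0.1, -1.8], "claw": 0.42},
  {"linear": [-0.016, -0.06, -0.018], "twist": [2.9, -0.1, -2.8], "claw": 0.42},
  {"linear": [-0.023, -0.078, -0.025], "twist": [3.8, -0.2, -3.7], "claw": 0.42},
  {"linear": [-0.03, -0.096, -0.033], "twist": [4.7, -0.3, -4.7], "claw": 0.42},
])

```text
time: 9.2
ee_pos: [0.549, -0.1374, 0.1434]
ee_rot: [[0.682, -0.274, 0.678], [-0.196, -0.962, -0.192], [0.704, -0.002, -0.71]]
force: [-0.1, 0.3, -0.7]
opening: 0.0436
grasp_force: 6.0
```

>>> send_rows([
  {"linear": [0.001, -0.025, -0.001], "twist": [0.9, 0.4, -0.9], "claw": 0.42},
  {"linear": [0.001, -0.049, -0.003], "twist": [1.8, 0.7, -1.7], "claw": 0.42},
  {"linear": [0, -0.073, -0.006], "twist": [2.6, 0.9, -2.5], "claw": 0.42},
  {"linear": [-0.003, -0.097, -0.01], "twist": [3.5, 1.1, -3.4], "claw": 0.42},
  {"linear": [-0.007, -0.121, -0.015], "twist": [4.3, 1.1, -4.2], "claw": 0.42},
])

```text
time: 9.82
ee_pos: [0.5675, -0.0168, 0.1493]
ee_rot: [[0.685, -0.172, 0.708], [-0.122, -0.985, -0.122], [0.718, -0.003, -0.696]]
force: [-0.3, -0.5, -0.8]
opening: 0.0437
grasp_force: 6.0
```

>>> send_rows([
  {"linear": [-0.004, -0.024, -0.004], "twist": [0.9, 0, -0.8], "claw": 0.42},
  {"linear": [-0.009, -0.047, -0.009], "twist": [1.7, -0.2, -1.7], "claw": 0.42},
  {"linear": [-0.016, -0.07, -0.014], "twist": [2.5, -0.4, -2.5], "claw": 0.42},
  {"linear": [-0.024, -0.092, -0.021], "twist": [3.4, -0.7, -3.3], "claw": 0.42},
  {"linear": [-0.034, -0.114, -0.028], "twist": [4.2, -1.1, -4.2], "claw": 0.42},
])

```text
time: 10.45
ee_pos: [0.5438, 0.103, 0.1448]
ee_rot: [[0.708, -0.069, 0.703], [-0.051, -0.998, -0.047], [0.705, -0.002, -0.709]]
force: [-0.4, -0.4, -0.3]
opening: 0.0435
grasp_force: 6.0
```

>>> send_rows([
  {"linear": [-0.002, -0.028, 0], "twist": [1.7, 0, -1.7], "claw": 0.42},
  {"linear": [-0.006, -0.056, -0.001], "twist": [3.4, 0, -3.4], "claw": 0.42},
  {"linear": [-0.011, -0.085, -0.003], "twist": [5.1, 0, -5.1], "claw": 0.42},
  {"linear": [-0.017, -0.113, -0.007], "twist": [6.8, 0, -6.8], "claw": 0.42},
  {"linear": [-0.024, -0.142, -0.011], "twist": [8.5, 0, -8.5], "claw": 0.42},
])

```text
time: 11.08
ee_pos: [0.529, 0.2465, 0.1359]
ee_rot: [[0.702, 0.14, 0.698], [0.098, -0.99, 0.101], [0.705, -0.003, -0.709]]
force: [0.6, -0.5, -1.2]
opening: 0.0435
grasp_force: 6.0
```

Run:
```python
from kin import *
s=arm.state();print(s['time'],s['ee_pos'],s['q'],s['opening'],s['force']);print(s['ee_rot'])
# pocket measurement: pocket disc/cup masks in top & scene & wrist, tray board edges
for n in("top","wrist","scene"):
    im=arm.snapshot(n);C=cam(n,s)
    for nm,r in(("blue",BLUE),("brown",BROWN)):
        for c,st in blobs(im,*r,60)[0]:
            X=plane(C,c,.012)
            if .56<X[0]<.68 and .03<X[1]<.32: print(n,nm,c,st,X)
    cv2.imwrite(f"pics/p_{n}.png",im[:,:,::-1])
a=cv2.imread("pics/p_wrist.png");b=cv2.imread("pics/p_scene.png")[170:290,370:500]
t=cv2.imread("pics/p_top.png")[150:230,140:280]
r=np.hstack([cv2.resize(b,(390,360)),cv2.resize(t,(410,360))])
cv2.imwrite("pics/v5.png",np.vstack([cv2.resize(a[:240],(640,240))[:, :, :].copy() if 0 else np.pad(a[200:440],((0,0),(80,80),(0,0))),r]))
```

```text
11.075 [0.529  0.2465 0.1359] [ 0.4514  0.3966  2.2606  3.8208  0.347  -1.9947] 0.04346669795693233 [ 0.629  -0.545  -1.2419]
[[ 0.7022  0.1404  0.698 ]
 [ 0.0977 -0.9901  0.1009]
 [ 0.7052 -0.0027 -0.709 ]]
top blue [240.3169 188.2738] [229 180  23  18 325] [0.6285 0.0965 0.012 ]
top brown [174.6213 198.3621] [163 191  23  17 301] [0.6075 0.2541 0.012 ]
wrist blue [523.9433 268.2507] [ 486  235   76   67 3877] [0.6315 0.0955 0.012 ]
wrist brown [317.9245 313.4717] [  262   233   109   146 11577] [0.5726 0.2507 0.012 ]
wrist brown [601.6377 284.6087] [591 281  22   9  69] [0.6257 0.038  0.012 ]
scene blue [415.4522 256.9043] [409 251  15  12 115] [0.6376 0.0803 0.012 ]
```

View pics/v5.png

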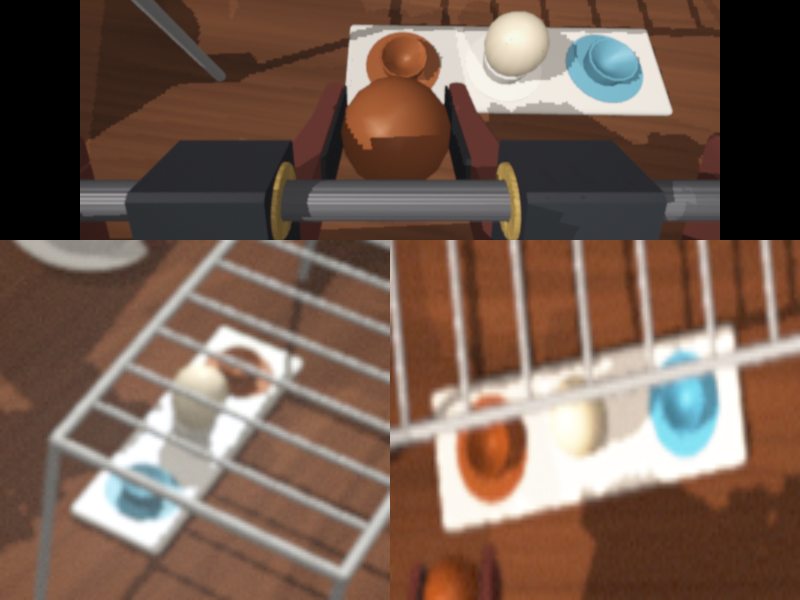

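The composite's wrist part shows the brown egg held upright and centred. Brown pocket is at about (324,255), blue pocket at about (530,265), and the board corners are near (270,225), (570,228) and (592,313). Now I fit the discs and board on their own planes.

```bash
cat > pk.py <<'E'
from kin import *
def circ(P):  # robust circle fit
    f=lambda p:np.hypot(P[:,0]-p[0],P[:,1]-p[1])-p[2]
    r=least_squares(f,[*P.mean(0),.025],loss='soft_l1',f_scale=.0007);return r.x,np.abs(f(r.x))
def run(im,s,z=.0085):
    C=cam("wrist",s);hsv=cv2.cvtColor(im,cv2.COLOR_RGB2HSV);y0,y1=215,345
    out={}
    for nm,r in(("blue",BLUE),("brown",((0,110,50),(18,255,255)))):
        m=cv2.inRange(hsv,*r)
        w=cv2.inRange(hsv,(0,0,110),(179,60,255))
        # boundary pixels of colour touching white board
        b=cv2.dilate(m,np.ones((3,3)))&cv2.dilate(w,np.ones((3,3)))
        P=np.array([[u,v] for v,u in zip(*np.nonzero(b)) if y0<v<y1])
        X=np.array([plane(C,p,z)[:2] for p in P]);out[nm]=(P,X)
    w=cv2.inRange(hsv,(0,0,110),(179,60,255))
    return C,out,w
E
python3 - <<'E'
from pk import *
s=arm.state();im=cv2.imread("pics/p_wrist.png")[:,:,::-1].copy()
C,o,w=run(im,s)
for nm,g in(("blue",(.629,.0965)),("brown",(.608,.2545))):
    P,X=o[nm];k=np.hypot(*(X-g).T)<.034;X=X[k]
    c,e=circ(X);print(nm,len(X),c,np.median(e));k=e<.002
    c,e=circ(X[k]);print("  refit",k.sum(),c,np.median(e), "ang",np.histogram(np.degrees(np.arctan2(*(X[k]-c[:2]).T[::-1])),8,(-180,180))[0])
# board edges in world
ww=np.zeros_like(w);ww[215:330,240:620]=w[215:330,240:620]
n,l,st,_=cv2.connectedComponentsWithStats(ww);i=1+st[1:,4].argmax();print(st[i])
cn=max(cv2.findContours((l==i).astype(np.uint8),0,1)[0],key=len)[:,0]
X=np.array([plane(C,p,.008)[:2] for p in cn])
psi=np.radians(7.6);F=np.array([[np.cos(psi),np.sin(psi)],[-np.sin(psi),np.cos(psi)]])
Y=X@F.T;print("tray-aligned x,y extremes pct",np.percentile(Y,[0,2,10,50,90,98,100],axis=0).T)
E
```

```text
blue 396 [0.6345 0.094  0.0292] 0.0004622136679424682
  refit 396 [0.6345 0.094  0.0292] 0.0004622136679424682 ang [66 58 29  1 35 58 72 77]
brown 203 [0.6137 0.2528 0.0297] 0.0005943518414952241
  refit 175 [0.6145 0.2527 0.0295] 0.00037103183969818335 ang [ 0 49 21  0  8 53 44  0]
[  265   215   328   101 17491]
tray-aligned x,y extremes pct [[ 0.602   0.6022  0.6027  0.6475  0.6792  0.69    0.6901]
 [-0.0355 -0.0348 -0.0305  0.1111  0.2076  0.2141  0.2144]]
```

```bash
cat > pk2.py <<'E'
from pk import *
s=arm.state();im=arm.snapshot("wrist");print(s['ee_pos'],s['q'],arm.state()['ee_pos'])
C,o,w=run(im,s);r={}
for nm,g in(("blue",(.6345,.094)),("brown",(.6145,.2527))):
    P,X=o[nm];k=np.hypot(*(X-g).T)<.034;X=X[k]
    if len(X)<20: continue
    c,e=circ(X);k=e<.002;c,e=circ(X[k]);r[nm]=c;print(nm,k.sum(),c,np.median(e))
b=blobs(im,*BROWN,3000)[0];print("egg",[(c,st) for c,st in b], proj(C,s['ee_pos']))
E
python3 pk2.py
python3 - <<'E'
from kin import *
s=arm.state();f=np.array([np.cos(.128),np.sin(.128),0]);pb=np.array((.6143,.2527,0))
R=RF(8);off=.002*R[:,2]+[0,0,.003]
# egg centre heights: home .043
a=rel(pb-.08*f+[0,0,.075]+off,R); a=rel(pb+[0,0,.075]+off,R,frm=a); a=rel(pb+[0,0,.048]+off,R,frm=a);a=rel(pb+[0,0,.0435]+off,R,frm=a)
solve(pb-.08*f+[0,0,.075]+off,8,s['q'])
E
```

```text
[0.5291 0.2464 0.1359] [ 0.4509  0.3966  2.2608  3.8192  0.347  -1.9935] [0.5292 0.2457 0.136 ]
blue 538 [0.6345 0.0966 0.0293] 0.0004790177414591198
brown 287 [0.614  0.2553 0.0295] 0.00042085429220502235
egg [(array([61.9463, 57.2719]), array([   3,    0,  117,  112, 7081], dtype=int32)), (array([317.0394, 313.593 ]), array([  262,   234,   108,   145, 11510], dtype=int32))] [314.2963 323.4053]
lin [-0.0372  0.0041  0.0468] twist [-0.12  0.14 -0.1 ]
lin [0.0566 0.0009 0.0566] twist [0. 0. 0.]
lin [-0.0191  0.      0.0191] twist [0. 0. 0.]
lin [-0.0032  0.      0.0032] twist [0. 0. 0.]
ik [0.44, 0.57, 2.29, 3.57, 0.52, -1.74] err 0.0 margin 0.09
```

Run:
```python
from kin import *
S=[arm.state()['ee_pos']]
for _ in range(3): arm.snapshot("wrist");S.append(arm.state()['ee_pos'])
print(np.array(S))
p=np.mean(S,axis=0);s=arm.state();f=np.array([np.cos(.128),np.sin(.128),0]);pb=np.array((.614,.2550,0))
R=RF(8);off=.002*R[:,2]+[0,0,.003]
a=rel(pb-.075*f+[0,0,.075]+off,R,frm=(p,np.array(s['ee_rot'])))
```

```text
[[0.5292 0.2457 0.136 ]
 [0.5294 0.2452 0.136 ]
 [0.5295 0.2448 0.136 ]
 [0.5296 0.2446 0.1361]]
lin [-0.0337  0.0012  0.0503] twist [-0.05  0.14 -0.17]
```

>>> send_rows([
  {"linear": [-0.008, 0, 0.012], "twist": [0, 0, 0], "claw": 0.42},
  {"linear": [-0.017, 0, 0.025], "twist": [0, 0, 0], "claw": 0.42},
  {"linear": [-0.026, 0, 0.038], "twist": [0, 0, 0], "claw": 0.42},
  {"linear": [-0.034, 0.001, 0.05], "twist": [0, 0.1, 0], "claw": 0.42},
  {"linear": [-0.034, 0.001, 0.05], "twist": [0, 0.1, 0], "claw": 0.42},
])

```text
time: 12.05
ee_pos: [0.5408, 0.245, 0.0756]
ee_rot: [[0.702, 0.137, 0.699], [0.096, -0.991, 0.098], [0.705, -0.002, -0.709]]
force: [0.1, 0.3, -0.4]
opening: 0.0436
grasp_force: 6.0
```

```bash
python3 pk2.py
python3 - <<'E'
from kin import *
s=arm.state();print(s['ee_pos'],s['force'],s['opening']);pb=np.array((.614,.2552,0))
R=RF(8);off=.002*R[:,2]+[0,0,.003]
a=rel(pb+[0,0,.072]+off,R);a=rel(pb+[0,0,.05]+off,R,frm=a)
E
```

```text
[0.5408 0.245  0.0756] [ 0.4355  0.5689  2.278   3.5787  0.5069 -1.7431] [0.5408 0.2452 0.0763]
blue 478 [0.635  0.0965 0.0298] 0.0004525864674288071
brown 311 [0.614  0.2552 0.0296] 0.0003211856643293813
egg [(array([39.1888, 42.0026]), array([   0,   11,   93,   88, 5307], dtype=int32)), (array([315.5816, 298.0068]), array([  262,   205,   108,   174, 14174], dtype=int32))] [314.2963 323.4069]
[0.5408 0.2452 0.0763] [ 0.1602 -0.611  -0.56  ] 0.04375098659046662
lin [0.0514 0.0002 0.055 ] twist [-0.03  0.09 -0.16]
lin [-0.0156  0.      0.0156] twist [0. 0. 0.]
```

Run:
```python
from kin import *
s=arm.state();im=arm.snapshot("top");C=cam("top");p=s['ee_pos']
for c,st in blobs(im,*BROWN)[0]:
    X=plane(C,c,p[2]-.004)
    if np.hypot(*(X-p)[:2])<.04: print(c,st,X,X-p)
```

>>> send_rows([
  {"linear": [0.01, 0, 0.011], "twist": [0, 0, 0], "claw": 0.42},
  {"linear": [0.022, 0, 0.024], "twist": [0, 0, 0], "claw": 0.42},
  {"linear": [0.036, 0, 0.038], "twist": [0, 0, 0], "claw": 0.42},
  {"linear": [0.046, 0, 0.049], "twist": [0, 0, -0.1], "claw": 0.42},
  {"linear": [0.051, 0, 0.055], "twist": [0, 0, -0.1], "claw": 0.42},
])

```text
time: 12.78
ee_pos: [0.6168, 0.2567, 0.0744]
ee_rot: [[0.7, 0.14, 0.701], [0.097, -0.99, 0.1], [0.708, -0.002, -0.706]]
force: [-0.2, 0.2, -1.1]
opening: 0.0435
grasp_force: 6.0
```

>>> send_rows([
  {"linear": [0, 0, 0], "twist": [0, 0, 0], "claw": 0.42},
  {"linear": [0, 0, 0], "twist": [0, 0, 0], "claw": 0.42},
])

```text
time: 13.02
ee_pos: [0.6142, 0.2563, 0.0734]
ee_rot: [[0.701, 0.14, 0.699], [0.098, -0.99, 0.1], [0.706, -0.001, -0.708]]
force: [-0.4, 0.3, -0.2]
opening: 0.0438
grasp_force: 6.0
```

Run:
```python
from kin import *
s=arm.state();print(s['ee_pos'],s['force'],s['opening']);pb=np.array((.614,.2552,0))
R=RF(8);off=.002*R[:,2]+[0,0,.003]
a=rel(pb+[0,0,.05]+off,R);a=rel(pb+[0,0,.0435]+off,R,frm=a)
for n in("scene","wrist"): cv2.imwrite(f"pics/a_{n}.png",arm.snapshot(n)[:,:,::-1])
a=cv2.imread("pics/a_wrist.png");b=cv2.imread("pics/a_scene.png")[150:280,370:520]
cv2.imwrite("pics/v6.png",np.vstack([cv2.resize(a[200:440,170:490],(640,300)[:1]+(300,)) if 0 else cv2.resize(a[240:400,220:420],(375,300)),cv2.resize(b,(375,300))]))
```

```text
[0.6142 0.2563 0.0734] [-0.4036  0.3328 -0.1715] 0.043831489669614664
lin [-0.0147  0.0011  0.0162] twist [-0.1   0.1  -0.02]
lin [-0.0046  0.      0.0046] twist [0. 0. 0.]
```

View pics/v6.png

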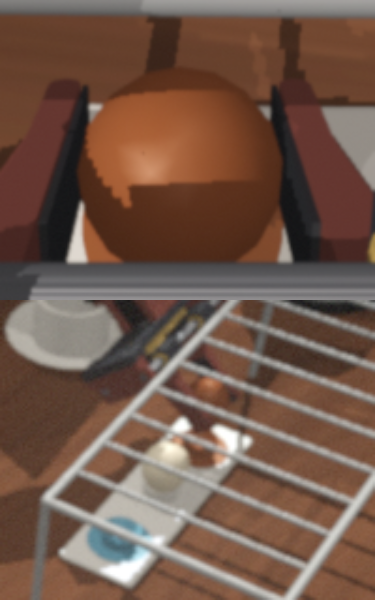

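The wrist and scene views show the egg upright between the fingers over the brown pocket, hand clear of the shelf. Now a slow descent.

>>> send_rows([
  {"linear": [-0.004, 0.001, 0.004], "twist": [0, 0, 0], "claw": 0.42},
  {"linear": [-0.008, 0.001, 0.009], "twist": [0, 0, 0], "claw": 0.42},
  {"linear": [-0.012, 0.001, 0.013], "twist": [0, 0, 0], "claw": 0.42},
  {"linear": [-0.0145, 0.001, 0.016], "twist": [0, 0, 0], "claw": 0.42},
  {"linear": [-0.0145, 0.001, 0.016], "twist": [0, 0, 0], "claw": 0.42},
])

```text
time: 13.75
ee_pos: [0.6161, 0.2556, 0.0516]
ee_rot: [[0.701, 0.14, 0.699], [0.098, -0.99, 0.1], [0.706, -0.001, -0.708]]
force: [0.4, -0.6, 0.4]
opening: 0.0433
grasp_force: 6.0
```

>>> send_rows([
  {"linear": [-0.001, 0, 0.001], "twist": [0, 0, 0], "claw": 0.42},
  {"linear": [-0.002, 0, 0.002], "twist": [0, 0, 0], "claw": 0.42},
  {"linear": [-0.002, 0, 0.002], "twist": [0, 0, 0], "claw": 0.42},
])

```text
time: 14.12
ee_pos: [0.6163, 0.2557, 0.0494]
ee_rot: [[0.701, 0.14, 0.7], [0.098, -0.99, 0.1], [0.707, -0.002, -0.707]]
force: [-0.2, 0.4, -1.0]
opening: 0.0435
grasp_force: 6.0
```

```bash
cat > st.py <<'E'
from kin import *
import sys
b=np.array(eval(sys.argv[1])+(0,));s=arm.state();p=s['ee_pos'];R=RF(8);off=.002*R[:,2]+[0,0,.003]
print(s['time'],p,"egg-est vs pocket",p-off-b,"F",s['force'],s['opening']);rel(b+[0,0,.043]+off,R)
E
python3 st.py .614,.2552
```

```text
14.125 [0.6163 0.2557 0.0494] egg-est vs pocket [0.0009 0.0003 0.0479] F [-0.1917  0.3622 -1.0028] 0.04346963369268761
lin [-0.0041  0.0002  0.0028] twist [-0.1   0.02 -0.03]
```

>>> send_rows([
  {"linear": [-0.001, 0, 0.0005], "twist": [0, 0, 0], "claw": 0.42},
  {"linear": [-0.002, 0, 0.001], "twist": [0, 0, 0], "claw": 0.42},
  {"linear": [-0.002, 0, 0.001], "twist": [0, 0, 0], "claw": 0.42},
])

```text
time: 14.5
ee_pos: [0.6159, 0.2557, 0.0475]
ee_rot: [[0.7, 0.14, 0.7], [0.098, -0.99, 0.1], [0.707, -0.002, -0.707]]
force: [0.2, -0.4, 1.1]
opening: 0.0435
grasp_force: 6.0
```

>>> send_rows([
  {"linear": [-0.0007, 0, 0.0007], "twist": [0, 0, 0], "claw": 0.42},
  {"linear": [-0.001, 0, 0.001], "twist": [0, 0, 0], "claw": 0.42},
  {"linear": [-0.001, 0, 0.001], "twist": [0, 0, 0], "claw": 0.42},
])

```text
time: 14.88
ee_pos: [0.6167, 0.2558, 0.0468]
ee_rot: [[0.699, 0.14, 0.702], [0.097, -0.99, 0.1], [0.709, -0.002, -0.706]]
force: [2.8, 0.0, 4.4]
opening: 0.0435
grasp_force: 6.0
```

```bash
python3 st.py .614,.2552
```

```text
14.875 [0.6167 0.2558 0.0468] egg-est vs pocket [0.0013 0.0004 0.0453] F [2.7743 0.0031 4.433 ] 0.043503972365481855
lin [-0.0025  0.0002  0.0007] twist [-0.09 -0.13 -0.05]
```

Contact at 4.4 N with a forward push, so the egg leans on the near rim. I shift about 1.5 mm forward, then feel down again.

>>> send_rows([
  {"linear": [0.0005, 0, 0.0005], "twist": [0, 0, 0], "claw": 0.42},
  {"linear": [0.001, 0, 0.001], "twist": [0, 0, 0], "claw": 0.42},
  {"linear": [0.001, 0, 0.001], "twist": [0, 0, 0], "claw": 0.42},
  {"linear": [0.001, 0, 0.001], "twist": [0, 0, 0], "claw": 0.42},
])

```text
time: 15.38
ee_pos: [0.6172, 0.2559, 0.0462]
ee_rot: [[0.7, 0.14, 0.7], [0.098, -0.99, 0.1], [0.707, -0.002, -0.707]]
force: [2.0, -1.5, 4.9]
opening: 0.0434
grasp_force: 6.0
```

>>> send_rows([
  {"linear": [-0.0003, 0, 0.0003], "twist": [0, 0, 0], "claw": 0.42},
  {"linear": [-0.0006, 0, 0.0006], "twist": [0, 0, 0], "claw": 0.42},
  {"linear": [-0.0006, 0, 0.0006], "twist": [0, 0, 0], "claw": 0.42},
])

```text
time: 15.75
ee_pos: [0.6175, 0.2559, 0.0455]
ee_rot: [[0.7, 0.14, 0.701], [0.098, -0.99, 0.1], [0.708, -0.002, -0.706]]
force: [2.0, -0.5, 5.3]
opening: 0.0437
grasp_force: 6.0
```

```bash
python3 st.py .614,.2552
```

```text
15.75 [0.6175 0.2559 0.0455] egg-est vs pocket [0.0021 0.0005 0.0439] F [ 2.0458 -0.469   5.3059] 0.043686827079389326
lin [-0.0022  0.0002 -0.0009] twist [-0.09 -0.06 -0.04]
```

>>> send_rows([
  {"linear": [0, 0, 0], "twist": [0, 0, 0], "claw": 0.5},
  {"linear": [0, 0, 0], "twist": [0, 0, 0], "claw": 0.51},
  {"linear": [0, 0, 0], "twist": [0, 0, 0], "claw": 0.53},
  {"linear": [0, 0, 0], "twist": [0, 0, 0], "claw": 0.58},
  {"linear": [0, 0, 0], "twist": [0, 0, 0], "claw": 0.64},
])

```text
time: 16.38
ee_pos: [0.6166, 0.2558, 0.0447]
ee_rot: [[0.701, 0.14, 0.699], [0.098, -0.99, 0.1], [0.706, -0.001, -0.708]]
force: [0.7, 0.6, -0.1]
opening: 0.0553
grasp_force: 0.0
```

Run:
```python
from kin import *
s=arm.state();print(s['ee_pos'],s['force'],s['opening'])
for n in("scene","wrist"):
    im=arm.snapshot(n);C=cam(n,s)
    cv2.imwrite(f"pics/b_{n}.png",im[:,:,::-1])
    for c,st in blobs(im,*BROWN,80)[0]:
        X=plane(C,c,.043)
        if np.hypot(*(X-s['ee_pos'])[:2])<.06: print(n,c,st,X)
R=np.array(s['ee_rot']);p=np.array(s['ee_pos']);f=np.array([np.cos(.14),np.sin(.14),0])
print("retreat along -z_tool then; q path:")
for P in(p-.05*R[:,2],p-.09*R[:,2],p-.1*R[:,2]-.02*f): solve(P,8,s['q'])
```

```text
[0.6166 0.2558 0.0447] [ 0.6866  0.5766 -0.0684] 0.05533747066738621
wrist [315.9331 328.6392] [  256   265   119   114 10908] [0.615  0.2549 0.043 ]
wrist [382.5462 442.4538] [363 439  35  10 130] [0.5769 0.2251 0.043 ]
wrist [345.4066 454.7143] [335 448  25  16  91] [0.5711 0.238  0.043 ]
retreat along -z_tool then; q path:
ik [0.41, 0.57, 2.2, 3.6, 0.43, -1.81] err 0.0 margin 0.18
ik [0.43, 0.48, 2.24, 3.69, 0.4, -1.87] err 0.0 margin 0.14
ik [0.45, 0.45, 2.29, 3.7, 0.42, -1.87] err 0.0 margin 0.09
```

>>> send_rows([
  {"linear": [0, 0, -0.01], "twist": [0, 0, 0], "claw": 0.64},
  {"linear": [0, 0, -0.025], "twist": [0, 0, 0], "claw": 0.64},
  {"linear": [0, 0, -0.045], "twist": [0, 0, 0], "claw": 0.64},
  {"linear": [0, 0, -0.068], "twist": [0, 0, 0], "claw": 0.64},
  {"linear": [0, 0, -0.09], "twist": [0, 0, 0], "claw": 0.64},
])

```text
time: 17.1
ee_pos: [0.5526, 0.2466, 0.1098]
ee_rot: [[0.701, 0.14, 0.7], [0.098, -0.99, 0.1], [0.707, -0.002, -0.707]]
force: [0.5, 0.1, -0.2]
opening: 0.0558
grasp_force: 0.0
```

>>> send_rows([
  {"linear": [0, 0, 0], "twist": [0, 0, 0], "claw": 0.64},
  {"linear": [0, 0, 0], "twist": [0, 0, 0], "claw": 0.64},
])

```text
time: 17.35
ee_pos: [0.5543, 0.247, 0.1091]
ee_rot: [[0.7, 0.14, 0.7], [0.098, -0.99, 0.1], [0.707, -0.002, -0.707]]
force: [0.3, 0.2, -0.1]
opening: 0.0563
grasp_force: 0.0
```

```bash
python3 pk2.py
python3 - <<'E'
from kin import *
s=arm.state();im=arm.snapshot("wrist");C=cam("wrist",s);cv2.imwrite("pics/c_wrist.png",im[:,:,::-1])
p=proj(C,(.614,.2552,.043));print("expected egg centre px",p,"top/bot",proj(C,(.614,.2552,.072)),proj(C,(.614,.2552,.014)))
h=cv2.cvtColor(im,cv2.COLOR_RGB2HSV)
for c,st in blobs(im,*BROWN,500)[0]: print(c,st)
q=np.array(s['q'])
for P,psi,n in(((.545,.10,.15),-4,5),((.55,-.14,.145),-16,10),((.553,-.280,.14),-28,5)):
    qn=solve(P,psi,[.4*P[1]/.2,.4,2.25,3.1,.4,-1.5]);rows(q,qn,n,claw=.68);q=qn
E
```

```text
[0.5543 0.247  0.1091] [ 0.4234  0.4819  2.2361  3.6791  0.3933 -1.8701] [0.5544 0.247  0.1088]
blue 619 [0.6345 0.0966 0.0294] 0.0004338666323641001
brown 328 [0.6142 0.2552 0.0296] 0.00031976608759944937
egg [(array([19.0924, 35.459 ]), array([   0,    0,   59,  106, 3170], dtype=int32)), (array([73.4108, 62.7464]), array([  27,    0,   96,  106, 4681], dtype=int32)), (array([574.2662,  42.0371]), array([ 509,    0,  125,   98, 3313], dtype=int32)), (array([315.7214, 270.3437]), array([ 275,  215,   81,  107, 6550], dtype=int32))] [314.2962 323.4038]
expected egg centre px [315.2112 260.3666] top/bot [315.07   238.3214] [315.3261 278.2997]
[18.6255 34.5937] [   0    0   57  104 3020]
[71.8568 63.0393] [  26    0   83  106 4658]
[580.7182  44.5692] [ 514    0  120   89 2825]
[315.6036 270.2439] [ 275  215   81  107 6572]
ik [0.17, 0.34, 2.32, 3.67, 0.33, -1.91] err 0.0 margin 0.06
[{"linear": [0.005, 0.03, -0.008], "twist": [-1.7, -0.0, 1.7], "claw": 0.68}, {"linear": [0.008, 0.06, -0.017], "twist": [-3.4, -0.0, 3.4], "claw": 0.68}, {"linear": [0.009, 0.089, -0.028], "twist": [-5.2,
[... 864 characters left out ...]
], "twist": [-2.5, -0.4, 2.5], "claw": 0.68}, {"linear": [-0.0, 0.096, 0.008], "twist": [-3.3, -0.8, 3.4], "claw": 0.68}, {"linear": [-0.004, 0.12, 0.008], "twist": [-4.1, -1.2, 4.3], "claw": 0.68}]  TCP [ 0.55  -0.14   0.145]
ik [-0.65, 0.4, 2.22, 2.73, 0.28, -1.29] err 0.0 margin 0.08
[{"linear": [0.007, 0.025, 0.008], "twist": [-1.7, -0.0, 1.7], "claw": 0.68}, {"linear": [0.013, 0.051, 0.016], "twist": [-3.4, -0.0, 3.4], "claw": 0.68}, {"linear": [0.018, 0.078, 0.022], "twist": [-5.1, -0.0, 5.1], "claw": 0.68}, {"linear": [0.022, 0.105, 0.028], "twist": [-6.8, -0.0, 6.8], "claw": 0.68}, {"linear": [0.026, 0.134, 0.033], "twist": [-8.5, 0.0, 8.5], "claw": 0.68}]  TCP [ 0.553 -0.28   0.14 ]
```

>>> send_rows([
  {"linear": [0.005, 0.03, -0.008], "twist": [-1.7, 0, 1.7], "claw": 0.68},
  {"linear": [0.008, 0.06, -0.017], "twist": [-3.4, 0, 3.4], "claw": 0.68},
  {"linear": [0.009, 0.089, -0.028], "twist": [-5.2, 0, 5.1], "claw": 0.68},
  {"linear": [0.009, 0.117, -0.039], "twist": [-6.9, 0, 6.8], "claw": 0.68},
  {"linear": [0.008, 0.144, -0.051], "twist": [-8.6, 0, 8.4], "claw": 0.68},
])

```text
time: 18.08
ee_pos: [0.5444, 0.0988, 0.1499]
ee_rot: [[0.706, -0.071, 0.705], [-0.049, -0.997, -0.051], [0.706, 0.001, -0.708]]
force: [1.8, 0.1, 0.7]
opening: 0.0596
grasp_force: 0.0
```

>>> send_rows([
  {"linear": [0.008, 0.023, 0.006], "twist": [-0.9, 0.4, 0.8], "claw": 0.68},
  {"linear": [0.014, 0.047, 0.011], "twist": [-1.8, 0.8, 1.7], "claw": 0.68},
  {"linear": [0.019, 0.071, 0.015], "twist": [-2.7, 1.0, 2.5], "claw": 0.68},
  {"linear": [0.023, 0.095, 0.018], "twist": [-3.6, 1.1, 3.3], "claw": 0.68},
  {"linear": [0.025, 0.119, 0.02], "twist": [-4.5, 1.2, 4.1], "claw": 0.68},
])

```text
time: 18.7
ee_pos: [0.5682, -0.0221, 0.1534]
ee_rot: [[0.682, -0.176, 0.71], [-0.118, -0.984, -0.13], [0.721, 0.005, -0.692]]
force: [0.1, 0.6, 0.6]
opening: 0.0597
grasp_force: 0.0
```

>>> send_rows([
  {"linear": [0.002, 0.024, 0.003], "twist": [-0.8, -0.1, 0.8], "claw": 0.68},
  {"linear": [0.003, 0.048, 0.006], "twist": [-1.7, -0.2, 1.7], "claw": 0.68},
  {"linear": [0.002, 0.072, 0.007], "twist": [-2.5, -0.4, 2.5], "claw": 0.68},
  {"linear": [0, 0.096, 0.008], "twist": [-3.3, -0.8, 3.4], "claw": 0.68},
  {"linear": [-0.004, 0.12, 0.008], "twist": [-4.1, -1.2, 4.3], "claw": 0.68},
])

```text
time: 19.32
ee_pos: [0.5498, -0.1409, 0.1454]
ee_rot: [[0.68, -0.276, 0.679], [-0.195, -0.961, -0.196], [0.707, 0.001, -0.707]]
force: [0.7, -0.2, 0.6]
opening: 0.0596
grasp_force: 0.0
```

>>> send_rows([
  {"linear": [0.007, 0.025, 0.008], "twist": [-1.7, 0, 1.7], "claw": 0.68},
  {"linear": [0.013, 0.051, 0.016], "twist": [-3.4, 0, 3.4], "claw": 0.68},
  {"linear": [0.018, 0.078, 0.022], "twist": [-5.1, 0, 5.1], "claw": 0.68},
  {"linear": [0.022, 0.105, 0.028], "twist": [-6.8, 0, 6.8], "claw": 0.68},
  {"linear": [0.026, 0.134, 0.033], "twist": [-8.5, 0, 8.5], "claw": 0.68},
])

```text
time: 19.95
ee_pos: [0.5528, -0.2813, 0.1404]
ee_rot: [[0.624, -0.471, 0.623], [-0.333, -0.882, -0.334], [0.707, 0.001, -0.707]]
force: [0.1, 0.1, 0.1]
opening: 0.0598
grasp_force: 0.0
```

>>> send_rows([
  {"linear": [0, 0, 0], "twist": [0, 0, 0], "claw": 0.68},
  {"linear": [0, 0, 0], "twist": [0, 0, 0], "claw": 0.68},
])

```text
time: 20.2
ee_pos: [0.5524, -0.2796, 0.1405]
ee_rot: [[0.625, -0.469, 0.623], [-0.331, -0.883, -0.332], [0.706, 0.001, -0.708]]
force: [0.1, 0.0, -0.0]
opening: 0.0598
grasp_force: 0.0
```

Run:
```python
from kin import *
s=arm.state();im=arm.snapshot("wrist");C=cam("wrist",s);cv2.imwrite("pics/d_wrist.png",im[:,:,::-1]);print(s['ee_pos'],s['q'])
for c,st in blobs(im,*BLUE,300)[0]: print(c,st)
print(proj(C,(.553,-.28,.042)),proj(C,(.553,-.28,.068)))
R=RF(-28)
a=rel((.553,-.2800,.06),R);rel(np.array((.553,-.2800,.042))+.002*R[:,2],R,frm=a)
```

```text
[ 0.5524 -0.2796  0.1405] [-0.6452  0.3967  2.2225  2.7316  0.2781 -1.2871]
[156.7943  82.584 ] [   64     0   156   149 12757]
[313.7621 360.4816] [ 280  335   69   46 2552]
[314.9285 367.4764] [314.8693 358.9257]
lin [-0.0563  0.0003  0.0577] twist [0.02 0.05 0.06]
lin [-0.0127 -0.      0.0147] twist [0. 0. 0.]
```

>>> send_rows([
  {"linear": [-0.014, 0, 0.014], "twist": [0, 0, 0], "claw": 0.68},
  {"linear": [-0.028, 0, 0.029], "twist": [0, 0, 0], "claw": 0.68},
  {"linear": [-0.042, 0, 0.043], "twist": [0, 0, 0], "claw": 0.68},
  {"linear": [-0.056, -0.0005, 0.058], "twist": [0, 0, 0], "claw": 0.68},
  {"linear": [-0.056, -0.0005, 0.058], "twist": [0, 0, 0], "claw": 0.68},
])

```text
time: 20.88
ee_pos: [0.5535, -0.279, 0.0589]
ee_rot: [[0.627, -0.469, 0.622], [-0.332, -0.883, -0.331], [0.705, 0.001, -0.709]]
force: [-0.8, 0.2, -0.7]
opening: 0.0594
grasp_force: 0.0
```

>>> send_rows([
  {"linear": [-0.004, 0, 0.005], "twist": [0, 0, 0], "claw": 0.68},
  {"linear": [-0.009, 0, 0.01], "twist": [0, 0, 0], "claw": 0.68},
  {"linear": [-0.013, 0, 0.015], "twist": [0, 0, 0], "claw": 0.68},
  {"linear": [-0.013, 0, 0.015], "twist": [0, 0, 0], "claw": 0.68},
  {"linear": [-0.013, 0, 0.015], "twist": [0, 0, 0], "claw": 0.68},
])

```text
time: 21.5
ee_pos: [0.5554, -0.2811, 0.0409]
ee_rot: [[0.624, -0.47, 0.624], [-0.331, -0.883, -0.333], [0.707, 0.001, -0.707]]
force: [0.3, 0.3, -0.5]
opening: 0.0598
grasp_force: 0.0
```

Run:
```python
from kin import *
s=arm.state();im=arm.snapshot("wrist");print(s['ee_pos'],s['force'])
for c,st in blobs(im,*BLUE,300)[0]: print(c,st)
R=RF(-28);rel(np.array((.553,-.2800,.042))+.002*R[:,2],R)
```

```text
[ 0.5554 -0.2811  0.0409] [ 0.3073  0.2698 -0.4527]
[119.8951  27.0534] [  43    0  146   64 7150]
[313.3131 331.1471] [ 259  278  109  102 8928]
lin [-0.0012  0.0001 -0.0006] twist [ 0.07 -0.04  0.03]
```

>>> send_rows([
  {"linear": [-0.001, -0.0005, -0.001], "twist": [0, 0, 0], "claw": 0.56},
  {"linear": [-0.001, -0.0005, -0.001], "twist": [0, 0, 0], "claw": 0.52},
  {"linear": [-0.001, -0.0005, -0.001], "twist": [0, 0, 0], "claw": 0.47},
  {"linear": [-0.001, -0.0005, -0.001], "twist": [0, 0, 0], "claw": 0.42},
  {"linear": [-0.001, -0.0005, -0.001], "twist": [0, 0, 0], "claw": 0.42},
])

```text
time: 22.18
ee_pos: [0.5545, -0.2799, 0.041]
ee_rot: [[0.624, -0.469, 0.624], [-0.331, -0.883, -0.333], [0.708, 0.001, -0.707]]
force: [-0.3, 1.3, 1.6]
opening: 0.0434
grasp_force: 6.0
```

>>> send_rows([
  {"linear": [0, 0, 0], "twist": [0, 0, 0], "claw": 0.42},
])

```text
time: 22.3
ee_pos: [0.5545, -0.2799, 0.0409]
ee_rot: [[0.624, -0.469, 0.624], [-0.331, -0.883, -0.333], [0.708, 0.001, -0.707]]
force: [0.6, 1.8, 2.3]
opening: 0.0438
grasp_force: 6.0
```

>>> send_rows([
  {"linear": [0.002, 0, -0.002], "twist": [0, 0, 0], "claw": 0.42},
  {"linear": [0.006, 0, -0.006], "twist": [0, 0, 0], "claw": 0.42},
  {"linear": [0.018, 0, -0.018], "twist": [0, 0, 0], "claw": 0.42},
  {"linear": [0.034, 0, -0.034], "twist": [0, 0, 0], "claw": 0.42},
  {"linear": [0.05, 0, -0.05], "twist": [0, 0, 0], "claw": 0.42},
])

```text
time: 22.92
ee_pos: [0.5541, -0.2799, 0.1122]
ee_rot: [[0.625, -0.47, 0.624], [-0.332, -0.883, -0.333], [0.707, 0.001, -0.707]]
force: [0.1, 0.3, -0.2]
opening: 0.0433
grasp_force: 6.0
```

>>> send_rows([
  {"linear": [0.012, 0, -0.012], "twist": [0, 0, 0], "claw": 0.42},
  {"linear": [0.02, 0, -0.02], "twist": [0, 0, 0], "claw": 0.42},
  {"linear": [0.02, 0, -0.02], "twist": [0, 0, 0], "claw": 0.42},
])

```text
time: 23.3
ee_pos: [0.5547, -0.2801, 0.1413]
ee_rot: [[0.623, -0.47, 0.625], [-0.33, -0.883, -0.334], [0.709, 0.002, -0.705]]
force: [0.5, 0.9, -0.6]
opening: 0.0432
grasp_force: 6.0
```

Run:
```python
from kin import *
s=arm.state();print(s['ee_pos'],s['force'],s['opening'],s['grasp_force']);q=np.array(s['q'])
f=np.array([np.cos(.128),np.sin(.128),0]);pb=np.array((.6347,.0966,0))
for b in np.linspace(.08,0,5): solve(pb-b*f+[.0014,0,.0735+b*.75],8,[0,.4,2.25,3.,.4,-1.5])
for P,psi,n in(((.55,-.14,.145),-16,10),(pb-.08*f+[.0014,0,.1335],8,10)):
    qn=solve(P,psi,[.4*P[1]/.2,.4,2.25,3.1,.4,-1.5]);rows(q,qn,n,claw=.42);q=qn
```

```text
[ 0.5547 -0.2801  0.1413] [ 0.4663  0.9311 -0.6302] 0.043215703181170476 6.0000257939100266
ik [-0.06, 0.38, 2.35, 2.76, 0.39, -1.36] err 0.0 margin 0.03
ik [-0.05, 0.44, 2.32, 2.8, 0.41, -1.39] err 0.0 margin 0.06
ik [-0.04, 0.49, 2.28, 2.83, 0.43, -1.42] err 0.0 margin 0.1
ik [-0.03, 0.54, 2.25, 2.86, 0.44, -1.43] err 0.0 margin 0.13
ik [-0.02, 0.58, 2.21, 2.87, 0.44, -1.44] err 0.0 margin 0.17
ik [-0.45, 0.35, 2.33, 2.77, 0.34, -1.34] err 0.0 margin 0.05
[{"linear": [-0.004, -0.013, -0.004], "twist": [0.9, -0.0, -0.8], "claw": 0.42}, {"linear": [-0.008, -0.026, -0.009], "twist": [1.7, -0.0, -1.7], "claw": 0.42}, {"linear": [-0.012, -0.039, -0.014], "twist": [2.6, -0.0, -2.5], "claw": 0.42}, {"linear": [-0.017, -0.052, -0.019], "twist": [3.5, -0.1, -3.4], "claw": 0.42}, {"linear": [-0.021, -0.064, -0.024], "twist": [4.3, -0.1, -4.2], "claw": 0.42}]  TCP [ 0.557 -0.209  0.143]
[{"linear": [-0.004, -0.013, -0.004], "twist": [0.9, -0.0, -0.8], "claw": 0.42}, {"linear": [-0.008, -0.025, -0.009], "twist": [1.7, -0.0, -1.7], "claw": 0.42}, {"linear": [-0.012, -0.038, -0.014], "twist": [2
[... 425 characters left out ...]
"claw": 0.42}, {"linear": [-0.008, -0.068, -0.003], "twist": [5.1, -0.0, -5.1], "claw": 0.42}, {"linear": [-0.012, -0.091, -0.005], "twist": [6.8, -0.0, -6.8], "claw": 0.42}, {"linear": [-0.016, -0.113, -0.008], "twist": [8.5, -0.0, -8.5], "claw": 0.42}]  TCP [ 0.565 -0.027  0.139]
[{"linear": [-0.002, -0.023, -0.0], "twist": [1.7, 0.0, -1.7], "claw": 0.42}, {"linear": [-0.004, -0.045, -0.001], "twist": [3.4, 0.0, -3.4], "claw": 0.42}, {"linear": [-0.007, -0.068, -0.002], "twist": [5.1, 0.0, -5.1], "claw": 0.42}, {"linear": [-0.011, -0.09, -0.005], "twist": [6.8, 0.0, -6.8], "claw": 0.42}, {"linear": [-0.015, -0.113, -0.007], "twist": [8.5, 0.0, -8.5], "claw": 0.42}]  TCP [0.557 0.086 0.134]
```

>>> send_rows([
  {"linear": [-0.004, -0.013, -0.004], "twist": [0.9, 0, -0.8], "claw": 0.42},
  {"linear": [-0.008, -0.026, -0.009], "twist": [1.7, 0, -1.7], "claw": 0.42},
  {"linear": [-0.012, -0.039, -0.014], "twist": [2.6, 0, -2.5], "claw": 0.42},
  {"linear": [-0.017, -0.052, -0.019], "twist": [3.5, -0.1, -3.4], "claw": 0.42},
  {"linear": [-0.021, -0.064, -0.024], "twist": [4.3, -0.1, -4.2], "claw": 0.42},
])

```text
time: 23.92
ee_pos: [0.5563, -0.2072, 0.1417]
ee_rot: [[0.657, -0.373, 0.655], [-0.264, -0.928, -0.263], [0.706, -0.0, -0.708]]
force: [0.3, 0.5, -0.5]
opening: 0.0433
grasp_force: 6.0
```

>>> send_rows([
  {"linear": [-0.004, -0.013, -0.004], "twist": [0.9, 0, -0.8], "claw": 0.42},
  {"linear": [-0.008, -0.025, -0.009], "twist": [1.7, 0, -1.7], "claw": 0.42},
  {"linear": [-0.012, -0.038, -0.014], "twist": [2.6, 0, -2.5], "claw": 0.42},
  {"linear": [-0.017, -0.05, -0.019], "twist": [3.4, -0.1, -3.4], "claw": 0.42},
  {"linear": [-0.021, -0.061, -0.024], "twist": [4.3, -0.1, -4.2], "claw": 0.42},
])

```text
time: 24.55
ee_pos: [0.5496, -0.1389, 0.1441]
ee_rot: [[0.682, -0.274, 0.678], [-0.196, -0.962, -0.192], [0.705, -0.002, -0.709]]
force: [-0.3, 0.6, -1.3]
opening: 0.0433
grasp_force: 6.0
```

>>> send_rows([
  {"linear": [-0.002, -0.023, 0], "twist": [1.7, 0, -1.7], "claw": 0.42},
  {"linear": [-0.004, -0.046, -0.001], "twist": [3.4, 0, -3.4], "claw": 0.42},
  {"linear": [-0.008, -0.068, -0.003], "twist": [5.1, 0, -5.1], "claw": 0.42},
  {"linear": [-0.012, -0.091, -0.005], "twist": [6.8, 0, -6.8], "claw": 0.42},
  {"linear": [-0.016, -0.113, -0.008], "twist": [8.5, 0, -8.5], "claw": 0.42},
])

```text
time: 25.18
ee_pos: [0.5644, -0.0252, 0.1385]
ee_rot: [[0.707, -0.067, 0.704], [-0.049, -0.998, -0.046], [0.705, -0.002, -0.709]]
force: [-0.0, -0.1, -0.5]
opening: 0.0434
grasp_force: 6.0
```

>>> send_rows([
  {"linear": [-0.002, -0.023, 0], "twist": [1.7, 0, -1.7], "claw": 0.42},
  {"linear": [-0.004, -0.045, -0.001], "twist": [3.4, 0, -3.4], "claw": 0.42},
  {"linear": [-0.007, -0.068, -0.002], "twist": [5.1, 0, -5.1], "claw": 0.42},
  {"linear": [-0.011, -0.09, -0.005], "twist": [6.8, 0, -6.8], "claw": 0.42},
  {"linear": [-0.015, -0.113, -0.007], "twist": [8.5, 0, -8.5], "claw": 0.42},
])

```text
time: 25.8
ee_pos: [0.5564, 0.0886, 0.1332]
ee_rot: [[0.702, 0.143, 0.698], [0.099, -0.99, 0.102], [0.705, -0.003, -0.709]]
force: [0.3, -0.1, -0.5]
opening: 0.0436
grasp_force: 6.0
```

>>> send_rows([
  {"linear": [0, 0, 0], "twist": [0, 0, 0], "claw": 0.42},
  {"linear": [0, 0, 0], "twist": [0, 0, 0], "claw": 0.42},
])

```text
time: 26.05
ee_pos: [0.5569, 0.0873, 0.1333]
ee_rot: [[0.702, 0.14, 0.698], [0.097, -0.99, 0.101], [0.706, -0.003, -0.709]]
force: [0.7, -0.7, -0.4]
opening: 0.0435
grasp_force: 6.0
```

```bash
python3 pk2.py
python3 - <<'E'
from kin import *
s=arm.state();print(s['ee_pos'],s['force'],s['opening']);pb=np.array((.6347,.0966,0))
R=RF(8);off=.002*R[:,2]+[0,0,.003]+[.0015,0,0]
a=rel(pb+[0,0,.072]+off,R);a=rel(pb+[0,0,.05]+off,R,frm=a)
im=arm.snapshot("wrist");cv2.imwrite("pics/e_wrist.png",im[:,:,::-1])
for c,st in blobs(im,*BLUE,300)[0]: print(c,st)
E
```

```text
[0.5569 0.0873 0.1333] [-0.0608  0.3817  2.3471  2.7525  0.3863 -1.3495] [0.557  0.087  0.1333]
blue 352 [0.6344 0.0966 0.0293] 0.0005123126597510377
brown 307 [0.6143 0.2554 0.0296] 0.0003753307137129465
egg [(array([102.1575, 256.7806]), array([  52,  210,  101,   95, 6354], dtype=int32))] [314.2963 323.405 ]
[0.557  0.087  0.1333] [-0.0987  0.6131 -0.64  ] 0.04355909090564388
lin [0.0154 0.0017 0.0996] twist [-0.12  0.12 -0.1 ]
lin [-0.0156  0.      0.0156] twist [0. 0. 0.]
[316.3779 313.9137] [  263   240   107   139 11279]
```

>>> send_rows([
  {"linear": [0.002, 0, 0.013], "twist": [0, 0, 0], "claw": 0.42},
  {"linear": [0.004, 0, 0.028], "twist": [0, 0, 0], "claw": 0.42},
  {"linear": [0.007, 0.001, 0.044], "twist": [0, 0, 0], "claw": 0.42},
  {"linear": [0.009, 0.001, 0.06], "twist": [0, 0, 0], "claw": 0.42},
  {"linear": [0.012, 0.001, 0.075], "twist": [0, 0, 0], "claw": 0.42},
])

```text
time: 26.78
ee_pos: [0.6187, 0.0951, 0.0874]
ee_rot: [[0.702, 0.14, 0.698], [0.097, -0.99, 0.101], [0.705, -0.003, -0.709]]
force: [0.4, 0.1, -1.2]
opening: 0.0435
grasp_force: 6.0
```

>>> send_rows([
  {"linear": [0.002, 0, 0.012], "twist": [0, 0, 0], "claw": 0.42},
  {"linear": [0.003, 0.0005, 0.02], "twist": [0, 0, 0], "claw": 0.42},
  {"linear": [0.003, 0.0005, 0.0245], "twist": [0, 0, 0], "claw": 0.42},
  {"linear": [0.003, 0.0005, 0.0245], "twist": [0, 0, 0], "claw": 0.42},
  {"linear": [0.003, 0.0005, 0.0245], "twist": [0, 0, 0], "claw": 0.42},
])

```text
time: 27.4
ee_pos: [0.6368, 0.0972, 0.0734]
ee_rot: [[0.702, 0.14, 0.698], [0.097, -0.99, 0.101], [0.705, -0.003, -0.709]]
force: [0.0, 0.4, -0.7]
opening: 0.0438
grasp_force: 6.0
```

```bash
sed -i 's/print(s\[.time/rel(b+[0,0,.050]+off,R);print(s["time/;s/"time.\]/"time"]/' st.py; python3 st.py .636,.0967
```

```text
lin [-0.015   0.0005  0.0159] twist [-0.14  0.13 -0.07]
27.4 [0.6368 0.0972 0.0734] egg-est vs pocket [-0.0006  0.0003  0.0718] F [ 0.0001  0.4021 -0.6504] 0.04381898252576839
lin [-0.0199  0.0005  0.0209] twist [-0.14  0.13 -0.07]
```

>>> send_rows([
  {"linear": [-0.004, 0, 0.004], "twist": [0, 0, 0], "claw": 0.42},
  {"linear": [-0.008, 0, 0.009], "twist": [0, 0, 0], "claw": 0.42},
  {"linear": [-0.012, 0.0005, 0.013], "twist": [0, 0, 0], "claw": 0.42},
  {"linear": [-0.016, 0.0005, 0.017], "twist": [0, 0, 0], "claw": 0.42},
  {"linear": [-0.016, 0.0005, 0.017], "twist": [0, 0, 0], "claw": 0.42},
])

```text
time: 28.02
ee_pos: [0.6375, 0.0968, 0.0491]
ee_rot: [[0.703, 0.14, 0.697], [0.097, -0.99, 0.101], [0.705, -0.003, -0.71]]
force: [0.3, 0.2, -0.1]
opening: 0.0435
grasp_force: 6.0
```

>>> send_rows([
  {"linear": [-0.0007, 0, 0.0007], "twist": [0, 0, 0], "claw": 0.42},
  {"linear": [-0.0014, 0, 0.0014], "twist": [0, 0, 0], "claw": 0.42},
  {"linear": [-0.0014, 0, 0.0014], "twist": [0, 0, 0], "claw": 0.42},
])

```text
time: 28.4
ee_pos: [0.6379, 0.0969, 0.0481]
ee_rot: [[0.702, 0.14, 0.699], [0.097, -0.99, 0.101], [0.706, -0.003, -0.708]]
force: [0.6, 0.2, -1.1]
opening: 0.0433
grasp_force: 6.0
```

```bash
python3 st.py .636,.0967
```

```text
lin [ 0.0021 -0.0001 -0.0028] twist [-0.14  0.11 -0.07]
28.4 [0.6379 0.0969 0.0481] egg-est vs pocket [ 0.0005 -0.      0.0465] F [ 0.5661  0.2465 -1.0913] 0.043291914952470194
lin [-0.0028 -0.0001  0.0021] twist [-0.14  0.11 -0.07]
```

>>> send_rows([
  {"linear": [-0.0006, 0, 0.0006], "twist": [0, 0, 0], "claw": 0.42},
  {"linear": [-0.001, 0, 0.001], "twist": [0, 0, 0], "claw": 0.42},
  {"linear": [-0.001, 0, 0.001], "twist": [0, 0, 0], "claw": 0.42},
])

```text
time: 28.78
ee_pos: [0.6378, 0.0969, 0.0465]
ee_rot: [[0.702, 0.14, 0.698], [0.097, -0.99, 0.101], [0.706, -0.003, -0.709]]
force: [0.2, 0.0, -0.6]
opening: 0.0435
grasp_force: 6.0
```

>>> send_rows([
  {"linear": [-0.0004, 0, 0.0004], "twist": [0, 0, 0], "claw": 0.42},
  {"linear": [-0.0007, 0, 0.0007], "twist": [0, 0, 0], "claw": 0.42},
  {"linear": [-0.0007, 0, 0.0007], "twist": [0, 0, 0], "claw": 0.42},
])

```text
time: 29.15
ee_pos: [0.6378, 0.0969, 0.0455]
ee_rot: [[0.702, 0.14, 0.698], [0.097, -0.99, 0.101], [0.706, -0.003, -0.709]]
force: [0.1, 0.4, -0.7]
opening: 0.0433
grasp_force: 6.0
```

No contact yet; a little further.

>>> send_rows([
  {"linear": [-0.0004, 0, 0.0004], "twist": [0, 0, 0], "claw": 0.42},
  {"linear": [-0.0007, 0, 0.0007], "twist": [0, 0, 0], "claw": 0.42},
  {"linear": [-0.0007, 0, 0.0007], "twist": [0, 0, 0], "claw": 0.42},
])

```text
time: 29.52
ee_pos: [0.6382, 0.097, 0.0452]
ee_rot: [[0.701, 0.14, 0.699], [0.097, -0.99, 0.101], [0.707, -0.003, -0.708]]
force: [-1.2, 1.2, 4.8]
opening: 0.0436
grasp_force: 6.0
```

```bash
python3 st.py .636,.0967
```

```text
lin [ 0.0039 -0.     -0.0051] twist [-0.15  0.04 -0.06]
29.525 [0.6382 0.097  0.0452] egg-est vs pocket [0.0008 0.0001 0.0436] F [-1.2087  1.2104  4.8256] 0.04361510242080687
lin [-0.001   0.     -0.0002] twist [-0.15  0.04 -0.06]
```

Contact at the home height, nearly straight up (4.8 N). I release and back out.

>>> send_rows([
  {"linear": [0, 0, 0], "twist": [0, 0, 0], "claw": 0.5},
  {"linear": [0, 0, 0], "twist": [0, 0, 0], "claw": 0.51},
  {"linear": [0, 0, 0], "twist": [0, 0, 0], "claw": 0.53},
  {"linear": [0, 0, 0], "twist": [0, 0, 0], "claw": 0.58},
  {"linear": [0, 0, 0], "twist": [0, 0, 0], "claw": 0.64},
])

```text
time: 30.15
ee_pos: [0.6377, 0.0968, 0.0444]
ee_rot: [[0.702, 0.14, 0.698], [0.097, -0.99, 0.1], [0.705, -0.003, -0.709]]
force: [0.5, -0.2, -0.2]
opening: 0.0556
grasp_force: 0.0
```

>>> send_rows([
  {"linear": [0, 0, -0.01], "twist": [0, 0, 0], "claw": 0.64},
  {"linear": [0, 0, -0.025], "twist": [0, 0, 0], "claw": 0.64},
  {"linear": [0, 0, -0.045], "twist": [0, 0, 0], "claw": 0.64},
  {"linear": [0, 0, -0.068], "twist": [0, 0, 0], "claw": 0.64},
  {"linear": [0, 0, -0.09], "twist": [0, 0, 0], "claw": 0.64},
])

```text
time: 30.78
ee_pos: [0.5734, 0.0877, 0.1093]
ee_rot: [[0.702, 0.14, 0.698], [0.097, -0.99, 0.101], [0.705, -0.003, -0.709]]
force: [0.1, 0.3, 0.3]
opening: 0.0567
grasp_force: 0.0
```

>>> send_rows([
  {"linear": [0, 0, -0.015], "twist": [0, 0, 0], "claw": 0.64},
  {"linear": [0, 0, -0.025], "twist": [0, 0, 0], "claw": 0.64},
  {"linear": [0, 0, -0.025], "twist": [0, 0, 0], "claw": 0.64},
  {"linear": [0, 0, -0.025], "twist": [0, 0, 0], "claw": 0.64},
])

```text
time: 31.28
ee_pos: [0.558, 0.0853, 0.126]
ee_rot: [[0.702, 0.14, 0.699], [0.097, -0.99, 0.101], [0.706, -0.003, -0.708]]
force: [-0.2, 0.6, -0.2]
opening: 0.0559
grasp_force: 0.0
```

Run:
```python
from kin import *
s=arm.state();print(s['time'],s['ee_pos'],s['force'])
w=arm.snapshot("wrist");c=arm.snapshot("scene");C=cam("wrist",s)
for P in((.614,.2552,.043),(.6345,.0966,.043)): print(proj(C,P),proj(C,np.array(P)+[0,0,.029]))
a=cv2.resize(w[150:390,40:440],(800,480)[:2]) if 0 else cv2.resize(w[160:360],(800,250)); b=cv2.resize(c[170:290,370:530],(440,330))
cv2.imwrite("pics/f.png",np.vstack([a,np.pad(b,((0,0),(180,180),(0,0)))])[:,:,::-1])
```

```text
31.275 [0.558  0.0853 0.126 ] [-0.1783  0.5726 -0.1919]
[ 84.3313 246.2566] [ 60.305  225.0325]
[314.3742 248.3304] [314.1182 227.2053]
```

View pics/f.png

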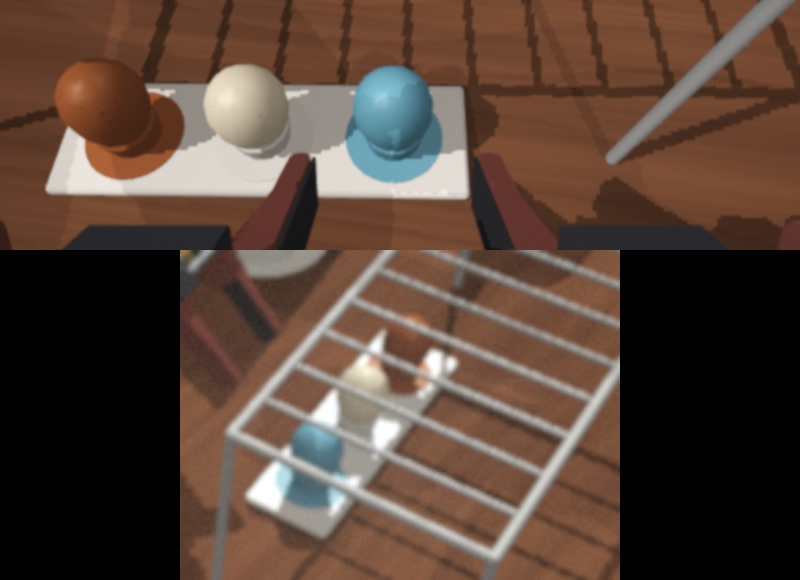

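The last picture shows all three eggs standing upright. Brown is at (103,102) against an expected (105,108), and blue at (393,108) against (393,110). The robot touches nothing, so I hand in.

```bash
python3 -c "
from bench import arm
print(arm.finish_job())"
```

```text
the job is handed in; nothing more can be done
None
```

I placed the brown egg in the brown pocket and the blue egg in the blue pocket, both upright in the last picture and let go with the arm clear, and handed the job in at about 31 s; no verdict came back.

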